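# Change the battery and set out the EEG amplifier

### The arm

A 6-joint arm with a two-finger parallel gripper is mounted at the origin on the work surface. World frame = base frame: x ahead of the robot, y to its left, z up, the work surface at z = 0. Lengths are in m, angles in rad, forces in N, time in s.
With the tool pointing down it reaches from about 0.375 to 0.925 m from the base axis. Payload 5.7 kg.
Tool frame: the origin (TCP) lies midway between the tips of the shut fingers; the grasp point (between the pads) lies 19 mm behind it; z points along the fingers, y is the direction in which the jaws open and shut (so a half turn about z gives the same grasp; the last joint's range is limited). The gripper opens to 85 mm and grips with 20 to 120 N. Pads are 22 mm wide; open, the fingers measure 114 mm over their backs; the gripper's body (76 mm by 85 mm) begins 54 mm behind the grasp point. The pads swing forward as they close: fully open they stand 13 mm farther back than shut.
Start: joints at [-1.429, 0.359, 1.51, -0, 1.272, -0.115], TCP at [0.152, -0.58, 0.231] pointing down, gripper open.
Joint ranges: [-2.97, 2.97], [-1.01, 2.36], [0.21, 2.38], [-0.96, 4.11], [0.2, 2.71], [-2.98, 2.98]. Speed limits (rad/s): [2.39, 2.39, 3.14, 3.14, 3.14, 3.14].

### API

Orientations are given as a unit quaternion [w, x, y, z].
In Python, from station import manip gives the robot as it stands.
- The arm moves only by the shell command python3 -m crank 'ROWS' [OPENING] [FORCE]. ROWS is JSON, a list of rows, each an object of numbers: "x", "y", "z": the shift along the tool's x, y, z in cm; "ax", "ay", "az": the turn, a rotation vector about the tool's x, y, z in degrees. In form: [{"x": .., "y": .., "z": .., "ax": .., "ay": .., "az": ..}, ...]. A call has exactly 5 rows; each row is the pose to reach, as a shift and turn from the pose commanded when the call began, along the tool's axes at that moment; what a row does not reach only later rows make up. A row lasts 1/12 s, in which the tool goes at most 41.7 mm and 7.16 degrees, less where a joint would pass 70% of its speed; a pose out of reach is approached as far as the arm can. A call with a gripper value outside its range is refused whole. OPENING is the closure, from 0 (fully open) to 1 (shut), set as the call begins (- or left out, the last holds). The fingers move at their own pace and stop on an object; FORCE is the grip in N (left out, the last holds). Time passes only in rows, so rows that repeat a pose let the fingers close, or fill a call up. It gives the time, the measured TCP pose, the force and the opening at its end, in the units of the state.
- manip.sense(): the state, without advancing time (a new reading comes with each control period).
- manip.get_image(name): name is "scene" or "top" or "wrist"; returns a dict with "img" (420x560x3 uint8, red, green, blue), "fx", "fy", "cx", "cy" (pixels), "R" (3x3) and "t" (3): a world point X has camera coordinates R X + t; the wrist camera has in their place "tool_from_camera" (4x4, takes a point from camera to tool coordinates, whose origin is the TCP and whose axes are the flange's). Camera axes: x right, y down, z forward; pixel columns grow to the right and rows downward; lengths in m; the calibration is good to about 2 mm. A picture is of the moment at which its call begins: read the wrist's pose just before it. There is no depth.
- manip.sign_off(): hands the job in, once; it reports no verdict.
The state is a dict: "clock": time; "joint_positions": joint angles; "dq": joint speeds; "joint_efforts": joint torques, N m; "tool_pos": TCP position; "eef_rot": TCP orientation; "ft_force": force on the tool from outside, world axes, zero at the start; "moment": the same for the moment, N m; "grip_width": opening from 0.0 (shut) to 1.0 (fully open).
Only numpy, scipy, OpenCV 4.12 (cv2) and the standard library are available. Lean on these libraries where they do the work, as an engineer would, in place of code of your own. Each camera call takes 0.05 s, during which the arm holds its last target.

### The job

Set out the amplifier for the next recording: take the charged battery pack out of the charging cradle and stand it on the desk midway between the electrode input box and the fibre converter, put the amplifier squarely and centrally on top of it, and set the trigger box on the desk midway between that stack and the converter. The other battery pack, lying on the desk, is used up: seat it in the charging cradle. Do not shift the gel syringe, the tape roll or the gel jar, and do not tip any of the devices over.

Things in the scene. Friction and masses are not known exactly. Their poses are not given: they have to be found in the camera images.
- cradle: Charging cradle, fixed: black base 144 mm long (its x) by 84 wide (y), pocket 132 x 72 mm for a battery pack, pocket floor 10 mm above the desk, rim 16 mm high on the long sides and near end, contact block 34 mm high at the +x end. Origin: on the desk under the pocket's centre, z up. A seated pack is centred over it, underside at 10 mm, length along x, either way round.
- pack_charged: Charged battery pack, at the start seated in the cradle: grey box with black end caps, 124 mm long (x), 64 mm wide (y), 40 mm high, flat top with a white rating plate and a row of four gauge lamps, about 0.42 kg. Origin: centre of its underside, z up. It may stand either way round.
- pack_used: Used battery pack, at the start flat on the desk: in every way like the charged one (124 x 64 x 40 mm, x along its length, origin at the centre of its underside).
- amplifier: Amplifier, loose on the desk: white box 110 mm long (x), 64 mm wide (y), 28 mm high with black short ends, a black band across one end of the lid and dark vent slots, about 0.26 kg. Origin: centre of its underside, z up. It may lie either way round.
- trigger_box: Trigger box, loose on the desk: ribbed bare-aluminium box, the smallest of the devices, 92 mm long (x), 56 mm wide (y), 24 mm high with black end caps, about 0.16 kg. Origin: centre of its underside, z up. It may lie either way round.
- input_box: Electrode input box, screwed to the desk: white box 140 mm (x) by 70 mm (y) by 40 mm high with a field of small black sockets on top. Origin: centre of its underside. The converter stands level with it on its left or its right, 0.44 m away centre to centre, along its y axis.
- converter: Fibre converter, screwed to the desk: dark metal box with cooling fins, 110 mm (x) by 70 mm (y) by 32 mm high. Origin: centre of its underside. Midway always means midway between centres, seen from above.
- syringe: Gel syringe lying on the desk, clear with a white plunger, 130 mm long (x), 34 mm wide at its flange, 20 mm high. Origin: on the desk under its middle. Stays where it is.
- tape_roll: Roll of white tape lying flat, 68 mm across, 25 mm high. Origin: centre of its underside. Stays where it is.
- gel_jar: White round jar of electrode gel, 62 mm across, 60 mm high. Origin: centre of its underside. Stays where it is.
Things that resemble listed ones, but are neither listed nor needed, are in the scene too. What is shaped like the amplifier but yellow is not meant.

How it is judged:
At the end, for the whole second after the job is handed in: Charged pack on the desk within 15 mm of midway between input box and converter; amplifier on it, within 10 mm and 0.15 rad; trigger box on the desk within 18 mm of midway between stack and converter; used pack seated in the cradle, within 10 mm; all flat, at rest, released (((y of converter in the frame of input_box between -0.48 and -0.4 m and y of pack_charged in the frame of input_box between -0.235 and -0.205 m and y of trigger_box in the frame of input_box between -0.348 and -0.312 m) or (y of converter in the frame of input_box between 0.4 and 0.48 m and y of pack_charged in the frame of input_box between 0.205 and 0.235 m and y of trigger_box in the frame of input_box between 0.312 and 0.348 m)) and x of pack_charged in the frame of input_box between -0.015 and 0.015 m and height (world z) of pack_charged between -0.003 and 0.003 m and x of trigger_box in the frame of input_box between -0.018 and 0.018 m and height (world z) of trigger_box between -0.003 and 0.003 m and horizontal distance between amplifier and pack_charged below 0.01 m and angle between the x axis of amplifier and the x axis of pack_charged, either way round below 0.15 rad and z of amplifier in the frame of pack_charged between 0.037 and 0.043 m and horizontal distance between pack_used and cradle below 0.01 m and angle between the x axis of pack_used and the x axis of cradle, either way round below 0.15 rad and z of pack_used in the frame of cradle between 0.007 and 0.013 m and angle between each of pack_charged, pack_used, amplifier, trigger_box's own z axis and vertical below 0.06 rad and linear speed of each of pack_charged, pack_used, amplifier, trigger_box below 0.01 m/s); the robot touches nothing.
It fails at once if the syringe is shifted by more than 20 mm (distance of syringe from where it was at the start of the episode above 0.02 m).
It fails at once if the tape roll is shifted by more than 20 mm (distance of tape_roll from where it was at the start of the episode above 0.02 m).
It fails at once if the gel jar is shifted by more than 20 mm (distance of gel_jar from where it was at the start of the episode above 0.02 m).
It fails at once if a device is tipped over (angle between any of pack_charged, pack_used, amplifier, trigger_box's own z axis and vertical above 0.6 rad).
It also fails if it takes over 128 s, if anything falls off the work surface, if the arm or the gripper's body presses on something with over 40 N, if the wrist force passes 120 N, or if a joint passes its speed limit or range.

## Working session

There is one attempt and no reset: what is moved stays moved. The work goes in short steps, Python scripts to look and compute and a shell command to move; the robot and the scene stay as the last step left them, time stands still between calls to the robot, and variables do not carry over. Pictures are saved under pics/ and viewed, and the job is handed in when it is done.

```bash
ls; mkdir -p pics; python3 - <<'E'
from station import manip
import cv2
s=manip.sense(); print(s)
for n in("top","scene","wrist"):
    d=manip.get_image(n); cv2.imwrite(f"pics/{n}0.png",d["img"][:,:,::-1]); print(n,{k:v for k,v in d.items() if k!="img"})
E
```

```text
pics
{'clock': 0.0, 'joint_positions': array([-1.42911673e+00,  3.59493904e-01,  1.51144562e+00, -1.42345959e-05,
        1.27245432e+00, -1.15087617e-01]), 'dq': array([-1.98409041e-03,  8.91476878e-04, -4.83695246e-04,  8.38362641e-05,
        4.24801805e-04,  1.43142676e-03]), 'joint_efforts': array([-1.33800877e-03, -5.27621090e+01, -2.78624403e+01, -2.23638795e-04,
        1.29384987e-02, -1.98110179e-06]), 'tool_pos': array([ 0.15227262, -0.57966311,  0.23045515]), 'eef_rot': array([-9.00424431e-04,  9.91769467e-01,  1.28033248e-01, -1.87743457e-05]), 'ft_force': array([-0.47988033,  0.07544835,  0.3962381 ]), 'moment': array([ 0.04365882, -0.05672506,  0.06353106]), 'grip_width': 0.9986841649007301}
top {'fx': 389.05812774393496, 'fy': 389.05812774393496, 'cx': 282.7483618300421, 'cy': 211.20831866281202, 'R': array([[ 0.00426558, -0.99998488, -0.0034702 ],
       [-0.98854617, -0.00369322, -0.15087357],
       [ 0.15085848,  0.00407402, -0.98854698]]), 't': array([0.00322221, 0.49592004, 0.84736022])}
scene {'fx': 405.86979454272625, 'fy': 405.86979454272625, 'cx': 273.68924204981124, 'cy': 206.07864810898488, 'R': array([[ 0.04505851,  0.99880699,  0.01882366],
       [ 0.72568711, -0.01977618, -0.68774059],
       [-0.68654785,  0.04464865, -0.72571244]]), 't': array([-0.02491368, -0.31410971,  1.38951552])}
wrist {'fx': 326.85964397588305, 'fy': 326.85964397588305, 'cx': 284.9600407409855, 'cy': 206.49661902066268, 'tool_from_camera': array([[ 2.62242201e-04, -9.63960537e-01, -2.66045135e-01,
         6.71029659e-02],
       [ 9.99999894e-01,  1.52199481e-04,  4.34241654e-04,
         1.62953535e-04],
       [-3.78099886e-04, -2.66045221e-01,  9.63960475e-01,
        -1.43403903e-01],
       [ 0.00000000e+00,  0.00000000e+00,  0.00000000e+00,
         1.00000000e+00]])}
```

View pics/top0.png

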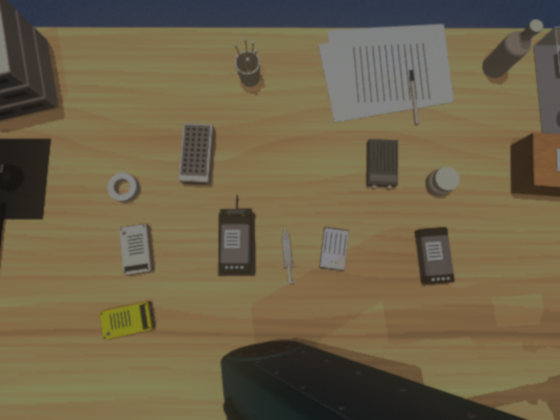

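View pics/scene0.png

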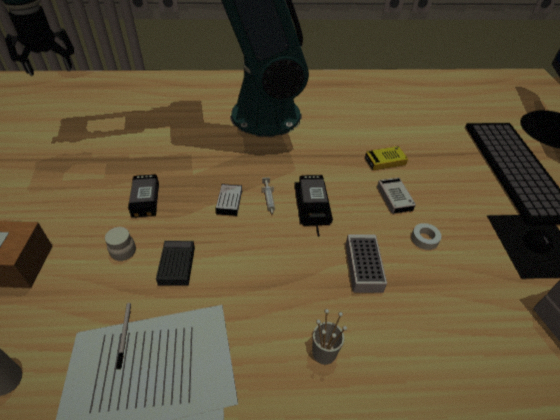

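View pics/wrist0.png

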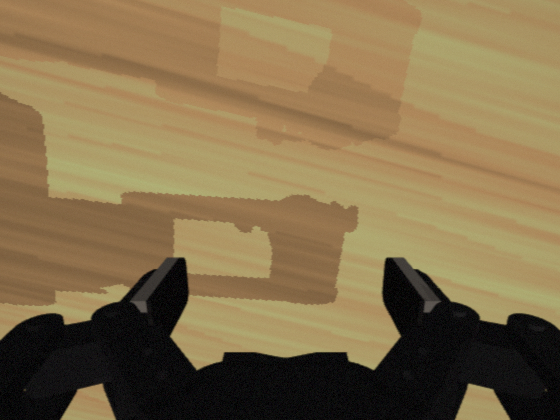

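```bash
python3 - <<'E'
import cv2
a=cv2.imread("pics/top0.png")
a=cv2.convertScaleAbs(a,alpha=1.8)
c=a[110:345,90:285]; cv2.imwrite("pics/cropL.png",cv2.resize(c,None,fx=2.5,fy=2.5,interpolation=cv2.INTER_CUBIC)[:600])
c=a[110:300,270:480]; cv2.imwrite("pics/cropR.png",cv2.resize(c,None,fx=3,fy=3,interpolation=cv2.INTER_CUBIC))
E
```

```text
(no output)
```

View pics/cropL.png

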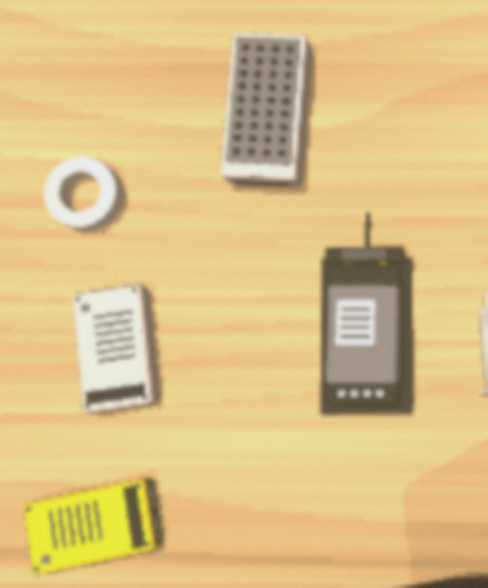

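View pics/cropR.png

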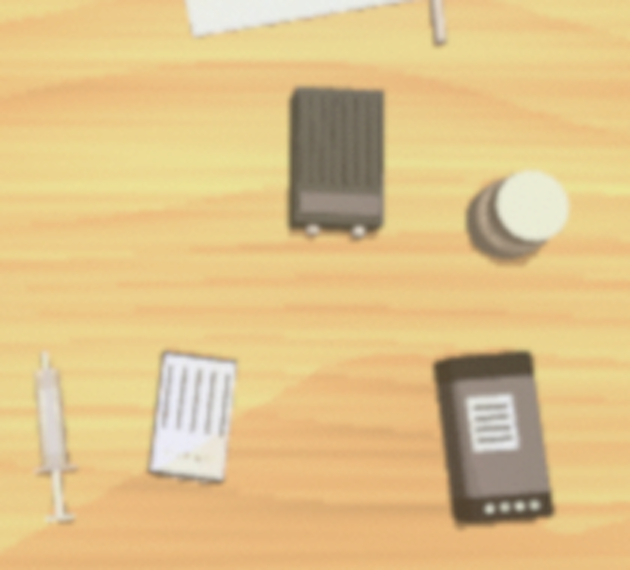

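```bash
cat > h.py <<'E'
import numpy as np, cv2
from station import manip
from scipy.spatial.transform import Rotation as Ro
TOP=dict(fx=389.058,fy=389.058,cx=282.748,cy=211.208,R=np.array([[ 0.00426558,-0.99998488,-0.0034702],[-0.98854617,-0.00369322,-0.15087357],[0.15085848,0.00407402,-0.98854698]]),t=np.array([0.00322221,0.49592004,0.84736022]))
def rt(s): 
    q=s["eef_rot"]; return Ro.from_quat([q[1],q[2],q[3],q[0]]).as_matrix(),np.array(s["tool_pos"])
def campose(d,s=None):
    if "R" in d: return d["R"].T,-d["R"].T@d["t"]
    R,p=rt(s); M=d["tool_from_camera"]; return R@M[:3,:3],R@M[:3,3]+p
def cast(d,px,z,s=None):
    C,o=campose(d,s); px=np.atleast_2d(px).astype(float)
    v=np.c_[(px[:,0]-d["cx"])/d["fx"],(px[:,1]-d["cy"])/d["fy"],np.ones(len(px))]@C.T
    return o+v*((z-o[2])/v[:,2])[:,None]
def wshot(name):
    s=manip.sense(); d=manip.get_image("wrist"); cv2.imwrite(f"pics/{name}.png",d["img"][:,:,::-1])
    import pickle; pickle.dump((s,d),open(f"pics/{name}.pkl","wb")); return s,d
def rect(P):
    "corners in order -> centre, side lengths, yaw of long axis (deg, mod 180)"
    P=P[:,:2]; c=P.mean(0); a=(P[1]+P[2]-P[0]-P[3])/2; b=(P[2]+P[3]-P[0]-P[1])/2
    l=a if np.hypot(*a)>np.hypot(*b) else b
    return c.round(4),np.hypot(*a).round(4),np.hypot(*b).round(4),np.degrees(np.arctan2(l[1],l[0]))%180
E
python3 - <<'E'
from h import *
print(campose(TOP)[1])
def o(p,s,ox,oy): return (np.array(p)+.5)/s-.5+[ox,oy]
L=lambda p:o(p,2.5,90,110); Rr=lambda p:o(p,3,270,110)
for n,p,z in[("input",L([(235,35),(306,38),(297,180),(222,180)]),.04),("conv",Rr([(295,88),(383,91),(381,231),(291,231)]),.032),
 ("chg",L([(325,250),(408,252),(411,411),(322,411)]),.05),("used",Rr([(437,360),(530,354),(550,516),(458,524)]),.04),
 ("amp",L([(76,292),(141,285),(152,403),(87,412)]),.028),("trig",Rr([(165,351),(236,360),(223,482),(151,473)]),.024)]:
    print(n,rect(cast(TOP,p,z)))
print(cast(TOP,[288,257],.01),cast(TOP,[123,187],.02),cast(TOP,Rr([(533,207)]),.06))
E
```

```text
[0.36239464 0.00160154 0.9124878 ]
input (array([0.6324, 0.208 ]), np.float64(0.068), np.float64(0.1382), np.float64(177.9384756370005))
conv (array([ 0.6117, -0.2261]), np.float64(0.0691), np.float64(0.1136), np.float64(176.86754002878519))
chg (array([0.4252, 0.1078]), np.float64(0.0763), np.float64(0.1418), np.float64(1.2788984082856985))
used (array([ 0.3969, -0.3325]), np.float64(0.0691), np.float64(0.1206), np.float64(4.117064669676438))
amp (array([0.4101, 0.3395]), np.float64(0.0591), np.float64(0.1089), np.float64(8.783071906203446))
trig (array([ 0.4129, -0.1123]), np.float64(0.0545), np.float64(0.0931), np.float64(172.78664491807484))
[[ 0.39339179 -0.00724059  0.01      ]] [[0.55464785 0.38032693 0.02      ]] [[ 0.56766446 -0.36354302  0.06      ]]
```

```bash
cat >> h.py <<'E'
def to(x,y,z,yaw):
    "shift in cm and turn in deg, tool axes, from the measured pose"
    s=manip.sense(); R,p=rt(s); Rt=Ro.from_euler("z",yaw,degrees=True).as_matrix()@np.diag([1,-1,-1])
    d=R.T@(np.array([x,y,z])-p)*100; a=np.degrees(Ro.from_matrix(R.T@Rt).as_rotvec())
    print("xyz cm",d.round(2),"turn",a.round(2),"| at",p.round(4),"yaw",round(float(np.degrees(np.arctan2(R[1,0],R[0,0]))),2),"grip",round(float(s["grip_width"]),3),"t",round(float(s["clock"]),2),"F",np.round(s["ft_force"],1))
E
python3 -c "
from h import *
to(.397,-.3325,.25,4)"
```

```text
xyz cm [ 29.95 -17.7   -1.91] turn [-0.09  0.   10.72] | at [ 0.1523 -0.5798  0.2306] yaw 14.72 grip 1.001 t 0.15 F [ 0.   0.5 -0.3]
```

```bash
python3 -m crank '[{"x":3.4,"y":-2,"z":-0.2,"az":1},{"x":6.8,"y":-4,"z":-0.5,"az":3},{"x":10.2,"y":-6,"z":-0.8,"az":5},{"x":13.6,"y":-8,"z":-1.2,"az":8},{"x":17,"y":-10,"z":-1.9,"az":10.7}]' 0; python3 -c "
from h import *
to(.397,-.3325,.25,4)"
```

```text
xyz cm [ 29.95 -17.7   -1.91] turn [-0.09  0.   10.72] | at [ 0.1523 -0.5798  0.2306] yaw 14.72 grip 1.001 t 0.15 F [ 0.   0.5 -0.3]$[0]: bad value
```

```bash
python3 -m crank '[{"x":3.4,"y":-2,"z":-0.2,"ax":0,"ay":0,"az":1},{"x":6.8,"y":-4,"z":-0.5,"ax":0,"ay":0,"az":3},{"x":10.2,"y":-6,"z":-0.8,"ax":0,"ay":0,"az":5},{"x":13.6,"y":-8,"z":-1.2,"ax":0,"ay":0,"az":8},{"x":17,"y":-10,"z":-1.9,"ax":0,"ay":0,"az":10.7}]' 0; python3 -c "
from h import *
to(.397,-.3325,.25,4)"
```

```text
clock: 0.57
tool_pos: [0.292, -0.4384, 0.2496]
eef_rot: [-0.001, 0.999, 0.033, -0.0]
ft_force: [0.3, -0.9, 0.1]
grip_width: 0.999
xyz cm [11.19 -9.86 -0.03] turn [-0.1   0.03 -0.17] | at [ 0.292  -0.4384  0.2496] yaw 3.83 grip 0.999 t 0.57 F [ 0.3 -0.9  0.1]
```

```bash
python3 -m crank '[{"x":2.8,"y":-2.5,"z":0,"ax":0,"ay":0,"az":0},{"x":5.6,"y":-5,"z":0,"ax":0,"ay":0,"az":0},{"x":8.4,"y":-7.4,"z":0,"ax":0,"ay":0,"az":0},{"x":11.2,"y":-9.9,"z":0,"ax":0,"ay":0,"az":0},{"x":11.2,"y":-9.9,"z":0,"ax":0,"ay":0,"az":0}]' ; python3 -c "
from h import *
wshot('w_used')
to(.413,-.1123,.25,-7)"
```

```text
clock: 0.98
tool_pos: [0.3997, -0.3288, 0.2501]
eef_rot: [-0.001, 0.999, 0.037, 0.001]
ft_force: [-0.1, -0.1, 0.4]
grip_width: 0.998
xyz cm [  3.14 -21.71   0.04] turn [-6.00e-02 -1.00e-02  1.13e+01] | at [ 0.398  -0.3311  0.2501] yaw 4.3 grip 1.001 t 1.03 F [-0.4  0.3 -0.2]
```

View pics/w_used.png

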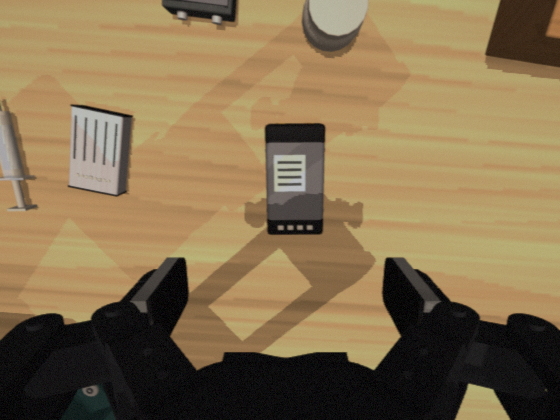

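```bash
cat >> h.py <<'E'
def load(n):
    import pickle; return pickle.load(open(f"pics/{n}.pkl","rb"))
def zoom(n,x0,y0,x1,y1,k,g=1.8):
    a=cv2.imread(f"pics/{n}.png")[y0:y1,x0:x1]; a=cv2.convertScaleAbs(a,alpha=g)
    cv2.imwrite(f"pics/{n}_z.png",cv2.resize(a,None,fx=k,fy=k,interpolation=cv2.INTER_CUBIC))
def uz(P,x0,y0,k): return (np.array(P)+.5)/k-.5+[x0,y0]
E
python3 - <<'E'
from h import *
zoom('w_used',240,100,350,250,4)
s,d=load('w_used'); print(rect(cast(d,[(265,124),(325,124),(324,234),(267,234)],.04,s)))
E
```

```text
(array([ 0.3991, -0.3399]), np.float64(0.0642), np.float64(0.1225), np.float64(5.0230031417228815))
```

View pics/w_used_z.png

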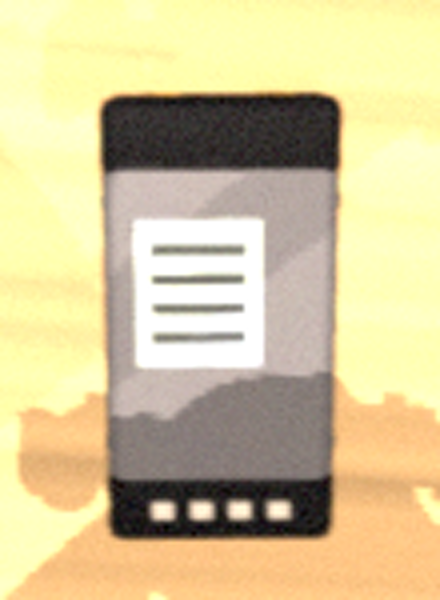

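```bash
python3 -m crank '[{"x":0.6,"y":-4,"z":0,"ax":0,"ay":0,"az":2},{"x":1.2,"y":-8,"z":0,"ax":0,"ay":0,"az":4},{"x":1.8,"y":-12,"z":0,"ax":0,"ay":0,"az":7},{"x":2.4,"y":-16,"z":0,"ax":0,"ay":0,"az":9},{"x":3,"y":-20,"z":0,"ax":0,"ay":0,"az":11}]' ;  python3 -m crank '[{"x":0.1,"y":-1.7,"z":0,"ax":0,"ay":0,"az":0},{"x":0.1,"y":-1.7,"z":0,"ax":0,"ay":0,"az":0},{"x":0.1,"y":-1.7,"z":0,"ax":0,"ay":0,"az":0},{"x":0.1,"y":-1.7,"z":0,"ax":0,"ay":0,"az":0},{"x":0.1,"y":-1.7,"z":0,"ax":0,"ay":0,"az":0}]' ; python3 -c "
from h import *
wshot('w_trig')
to(.425,.1078,.25,1)"
```

```text
clock: 1.45
tool_pos: [0.4114, -0.1316, 0.2502]
eef_rot: [0.0, 0.998, -0.063, -0.0]
ft_force: [0.7, 1.0, -0.2]
grip_width: 1.006
clock: 1.87
tool_pos: [0.4153, -0.117, 0.2503]
eef_rot: [0.0, 0.998, -0.062, 0.0]
ft_force: [-0.6, -0.1, 0.1]
grip_width: 0.998
xyz cm [-1.810e+00 -2.242e+01  2.000e-02] turn [ 0.02  0.   -8.09] | at [ 0.4152 -0.117   0.2503] yaw -7.09 grip 0.999 t 1.92 F [0.2 0.  0.6]
```

View pics/w_trig.png

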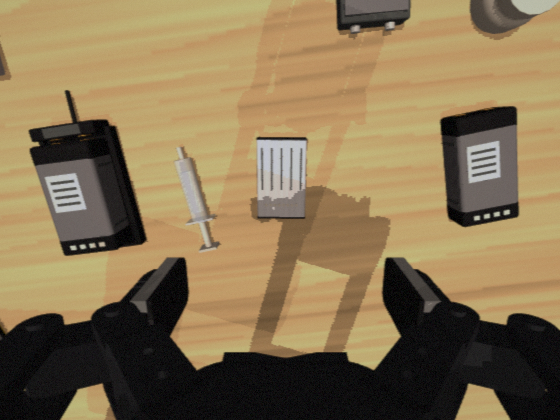

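```bash
python3 -m crank '[{"x":-0.3,"y":-4,"z":0,"ax":0,"ay":0,"az":-2},{"x":-0.6,"y":-8,"z":0,"ax":0,"ay":0,"az":-4},{"x":-0.9,"y":-12,"z":0,"ax":0,"ay":0,"az":-6},{"x":-1.3,"y":-16,"z":0,"ax":0,"ay":0,"az":-8},{"x":-1.6,"y":-20,"z":0,"ax":0,"ay":0,"az":-8}]' ;  python3 -m crank '[{"x":-0.2,"y":-1.9,"z":0,"ax":0,"ay":0,"az":0},{"x":-0.2,"y":-1.9,"z":0,"ax":0,"ay":0,"az":0},{"x":-0.2,"y":-1.9,"z":0,"ax":0,"ay":0,"az":0},{"x":-0.2,"y":-1.9,"z":0,"ax":0,"ay":0,"az":0},{"x":-0.2,"y":-1.9,"z":0,"ax":0,"ay":0,"az":0}]' ; python3 - <<'E'
from h import *
wshot('w_chg'); zoom('w_chg',200,60,360,260,3)
zoom('w_trig',230,120,330,240,5)
s,d=load('w_trig'); print(rect(cast(d,[(257,138),(307,138),(305,217),(257,217)],.024,s)))
to(.41,.3395,.25,9)
E
```

```text
clock: 2.33
tool_pos: [0.4238, 0.0856, 0.2504]
eef_rot: [0.0, 1.0, 0.008, 0.0]
ft_force: [0.7, 0.0, 0.2]
grip_width: 0.999
clock: 2.75
tool_pos: [0.4216, 0.1026, 0.2502]
eef_rot: [0.0, 1.0, 0.008, -0.0]
ft_force: [0.7, -0.0, 0.6]
grip_width: 0.999
(array([ 0.4139, -0.1133]), np.float64(0.0561), np.float64(0.0917), np.float64(172.0602760452554))
xyz cm [-7.90e-01 -2.37e+01  2.00e-02] turn [ 0.02  0.01 -8.11] | at [0.4216 0.1026 0.2503] yaw 0.89 grip 0.999 t 2.8 F [ 1.3  0.2 -0.5]
```

View pics/w_chg.png

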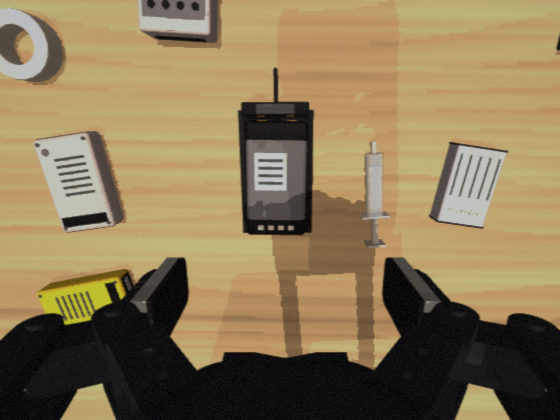

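View pics/w_chg_z.png

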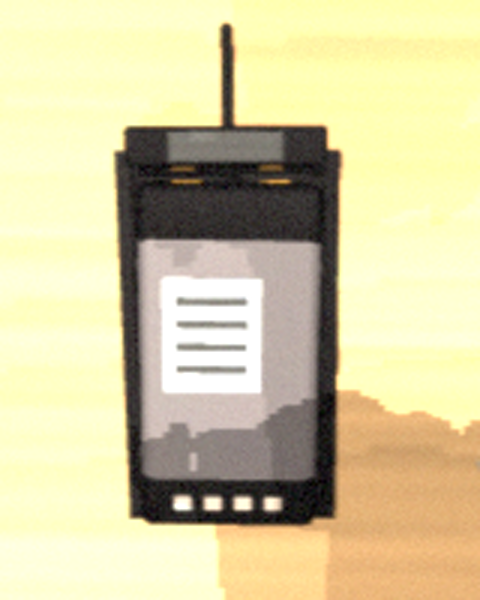

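View pics/w_trig_z.png

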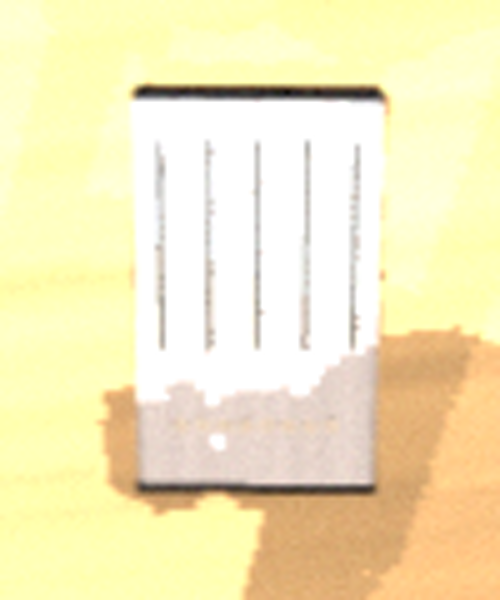

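```bash
python3 -m crank '[{"x":-0.2,"y":-4,"z":0,"ax":0,"ay":0,"az":-2},{"x":-0.3,"y":-8,"z":0,"ax":0,"ay":0,"az":-4},{"x":-0.4,"y":-12,"z":0,"ax":0,"ay":0,"az":-6},{"x":-0.5,"y":-16,"z":0,"ax":0,"ay":0,"az":-8},{"x":-0.6,"y":-20,"z":0,"ax":0,"ay":0,"az":-8}]' ;  python3 -m crank '[{"x":0.3,"y":-3.7,"z":0,"ax":0,"ay":0,"az":0},{"x":0.3,"y":-3.7,"z":0,"ax":0,"ay":0,"az":0},{"x":0.3,"y":-3.7,"z":0,"ax":0,"ay":0,"az":0},{"x":0.3,"y":-3.7,"z":0,"ax":0,"ay":0,"az":0},{"x":0.3,"y":-3.7,"z":0,"ax":0,"ay":0,"az":0}]' ; python3 - <<'E'
from h import *
wshot('w_amp'); zoom('w_amp',240,100,350,250,4)
s,d=load('w_chg'); print(rect(cast(d,uz([(135,185),(325,185),(313,521),(143,521)],200,60,3),.05,s)))
print(rect(cast(d,uz([(138,240),(320,240),(319,480),(141,480)],200,60,3),.05,s)))
print(rect(cast(d,uz([(116,152),(340,152),(333,517),(132,517)],200,60,3),.016,s)))
s,d=load('w_used');print(rect(cast(d,uz([(100,96),(340,96),(329,537),(112,537)],240,100,4),.04,s)))
s,d=load('w_trig');print(rect(cast(d,uz([(133,88),(384,88),(375,491),(135,491)],230,120,5),.024,s)))
E
```

```text
clock: 3.22
tool_pos: [0.4122, 0.3045, 0.2505]
eef_rot: [0.0, 0.997, 0.078, 0.0]
ft_force: [0.1, -0.6, -0.4]
grip_width: 0.999
clock: 3.63
tool_pos: [0.4092, 0.3391, 0.2502]
eef_rot: [0.0, 0.997, 0.078, -0.0]
ft_force: [-1.3, -0.3, 0.1]
grip_width: 0.997
(array([0.4232, 0.1117]), np.float64(0.0638), np.float64(0.121), np.float64(0.1640492274524945))
(array([0.422 , 0.1115]), np.float64(0.064), np.float64(0.0866), np.float64(0.7441031807183265))
(array([0.4235, 0.1121]), np.float64(0.0824), np.float64(0.143), np.float64(1.2215137855834541))
(array([ 0.3993, -0.3393]), np.float64(0.0626), np.float64(0.1227), np.float64(4.804502937566809))
(array([ 0.4139, -0.1127]), np.float64(0.0563), np.float64(0.0936), np.float64(172.25943206899748))
```

View pics/w_amp.png

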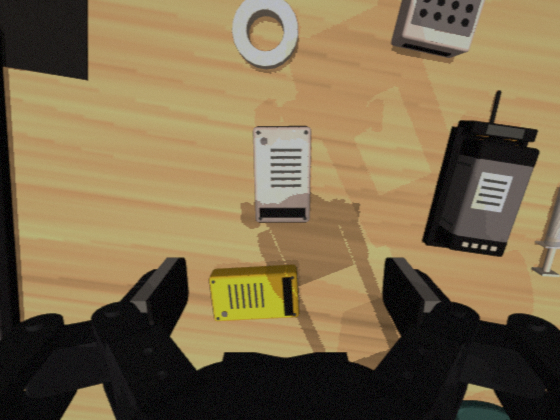

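View pics/w_amp_z.png

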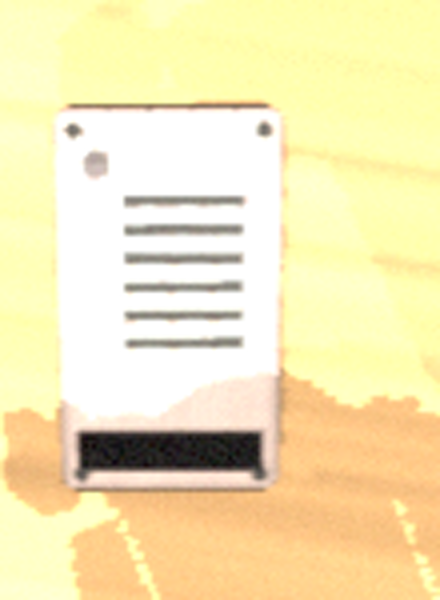

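```bash
python3 - <<'E'
from h import *
s,d=load('w_amp');print(rect(cast(d,uz([(57,105),(285,105),(276,489),(65,489)],240,100,4),.028,s)))
to(.60,-.005,.3,-2.5)
E
```

```text
(array([0.411 , 0.3419]), np.float64(0.062), np.float64(0.1096), np.float64(8.724614697547878))
xyz cm [13.53 36.95 -4.96] turn [ 0.03  0.02 11.39] | at [0.4092 0.3391 0.2503] yaw 8.89 grip 1.001 t 3.68 F [-0.2  0.3 -0.2]
```

```bash
python3 -m crank '[{"x":1.4,"y":3.7,"z":-0.5,"ax":0,"ay":0,"az":1},{"x":2.7,"y":7.4,"z":-1,"ax":0,"ay":0,"az":2},{"x":4,"y":11,"z":-1.5,"ax":0,"ay":0,"az":3},{"x":5.4,"y":14.8,"z":-2,"ax":0,"ay":0,"az":5},{"x":6.8,"y":18.5,"z":-2.5,"ax":0,"ay":0,"az":6}]' ;  python3 -c "
from h import *
to(.60,-.005,.3,-2.5)"
```

```text
clock: 4.1
tool_pos: [0.5054, 0.1656, 0.2759]
eef_rot: [0.0, 1.0, 0.025, 0.0]
ft_force: [0.3, 0.4, 0.4]
grip_width: 1.002
xyz cm [ 8.61 17.5  -2.41] turn [ 0.01 -0.02  5.32] | at [0.5054 0.1656 0.2759] yaw 2.82 grip 1.002 t 4.1 F [0.3 0.4 0.4]
```

```bash
python3 -m crank '[{"x":1.7,"y":3.5,"z":-0.5,"ax":0,"ay":0,"az":1},{"x":3.4,"y":7,"z":-1,"ax":0,"ay":0,"az":2},{"x":5.1,"y":10.5,"z":-1.5,"ax":0,"ay":0,"az":3},{"x":6.8,"y":14,"z":-2,"ax":0,"ay":0,"az":4},{"x":8.6,"y":17.3,"z":-2.4,"ax":0,"ay":0,"az":5.4}]' ;  python3 -m crank '[{"x":0,"y":0,"z":0,"ax":0,"ay":0,"az":0},{"x":0,"y":0,"z":0,"ax":0,"ay":0,"az":0},{"x":0,"y":0,"z":0,"ax":0,"ay":0,"az":0},{"x":0,"y":0,"z":0,"ax":0,"ay":0,"az":0},{"x":0,"y":0,"z":0,"ax":0,"ay":0,"az":0}]'; python3 -c "
from h import *
wshot('w_mid'); 
to(.423,.112,.25,1)"
```

```text
clock: 4.52
tool_pos: [0.6, -0.0032, 0.3]
eef_rot: [0.0, 1.0, -0.023, 0.0]
ft_force: [-0.3, 0.1, 0.2]
grip_width: 1.0
clock: 4.93
tool_pos: [0.5991, 0.0014, 0.2993]
eef_rot: [-0.0, 1.0, -0.02, -0.0]
ft_force: [0.6, -0.4, 0.4]
grip_width: 1.002
xyz cm [-18.05 -10.33   4.94] turn [-0.02  0.02 -3.31] | at [0.5993 0.0015 0.2993] yaw -2.31 grip 0.999 t 4.98 F [-0.1  0.9 -0. ]
```

View pics/w_mid.png

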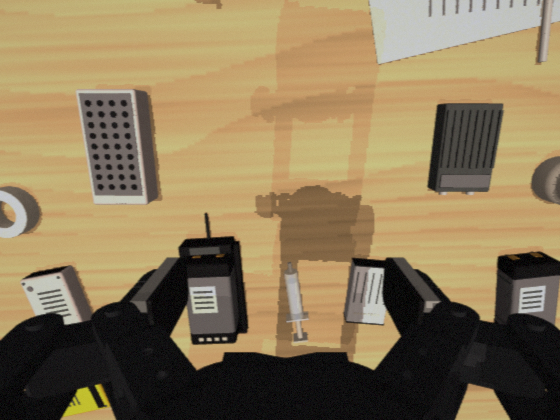

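```bash
python3 - <<'E'
from h import *
import shutil
zoom('w_mid',65,75,170,220,4); shutil.copy('pics/w_mid_z.png','pics/w_mid_zL.png')
zoom('w_mid',415,90,525,210,5,2.5); shutil.copy('pics/w_mid_z.png','pics/w_mid_zR.png')
E
```

```text
(no output)
```

View pics/w_mid_zL.png

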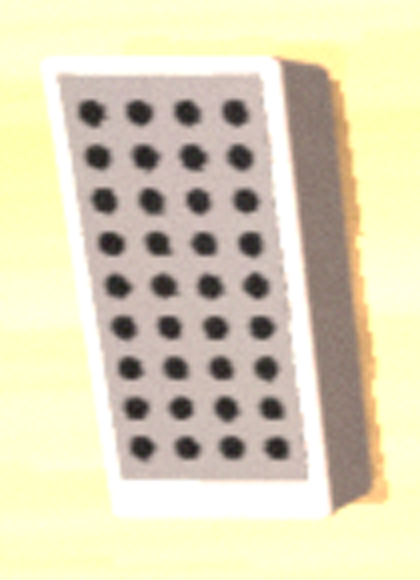

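View pics/w_mid_zR.png

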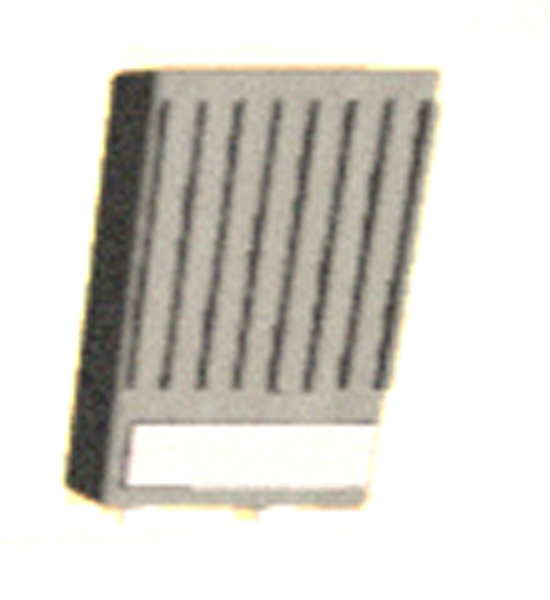

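```bash
python3 -m crank '[{"x":-3.6,"y":-2,"z":1,"ax":0,"ay":0,"az":-1},{"x":-7.2,"y":-4,"z":2,"ax":0,"ay":0,"az":-2},{"x":-10.8,"y":-6,"z":3,"ax":0,"ay":0,"az":-3},{"x":-14.4,"y":-8,"z":4,"ax":0,"ay":0,"az":-3.3},{"x":-18,"y":-10,"z":5,"ax":0,"ay":0,"az":-3.3}]' ;  python3 -c "
from h import *
to(.4235,.112,.09,1)"
```

```text
clock: 5.4
tool_pos: [0.425, 0.1074, 0.2497]
eef_rot: [-0.0, 1.0, 0.009, 0.0]
ft_force: [0.1, -0.0, 0.2]
grip_width: 1.001
xyz cm [-0.14 -0.45 15.97] turn [-0.02 -0.01 -0.01] | at [0.425  0.1074 0.2497] yaw 0.99 grip 1.001 t 5.4 F [ 0.1 -0.   0.2]
```

```bash
python3 -m crank '[{"x":-0.1,"y":-0.3,"z":4,"ax":0,"ay":0,"az":0},{"x":-0.1,"y":-0.3,"z":8,"ax":0,"ay":0,"az":0},{"x":-0.1,"y":-0.3,"z":12,"ax":0,"ay":0,"az":0},{"x":-0.1,"y":-0.3,"z":14,"ax":0,"ay":0,"az":0},{"x":-0.1,"y":-0.3,"z":14,"ax":0,"ay":0,"az":0}]' ; python3 - <<'E'
from h import *
s,d=load('w_mid')
A=rect(cast(d,uz([(41,57),(277,57),(331,517),(113,517)],65,75,4),.04,s))
B=rect(cast(d,uz([(153,72),(441,72),(368,503),(100,503)],415,90,5),.032,s)); print(A,B)
v=B[0]-A[0]; print(np.hypot(*v),np.degrees(np.arctan2(v[0],-v[1])),(A[0]+B[0])/2, A[0]*.25+B[0]*.75)
to(.4235,.112,.02,1)
E
```

```text
clock: 5.82
tool_pos: [0.4221, 0.1095, 0.1068]
eef_rot: [0.0, 1.0, 0.009, -0.004]
ft_force: [0.3, -0.3, -0.3]
grip_width: 1.003
(array([0.6361, 0.2099]), np.float64(0.0691), np.float64(0.1384), np.float64(177.55679598961348)) (array([ 0.6182, -0.2266]), np.float64(0.069), np.float64(0.1058), np.float64(177.7445026268807))
0.4368668675924051 -2.348270637115912 [ 0.62715 -0.00835] [ 0.622675 -0.117475]
xyz cm [ 0.22 -0.25  8.68] turn [0.03 0.46 0.01] | at [0.4221 0.1095 0.1068] yaw 1.01 grip 1.003 t 5.82 F [ 0.3 -0.3 -0.3]
```

```bash
python3 -m crank '[{"x":0.1,"y":-0.2,"z":2,"ax":0,"ay":0,"az":0},{"x":0.2,"y":-0.25,"z":4,"ax":0,"ay":0,"az":0},{"x":0.2,"y":-0.25,"z":6,"ax":0,"ay":0,"az":0},{"x":0.2,"y":-0.25,"z":7.5,"ax":0,"ay":0,"az":0},{"x":0.2,"y":-0.25,"z":8,"ax":0,"ay":0,"az":0}]' ; python3 - <<'E'
from h import *
wshot('w_g1')
to(.4235,.112,.02,1)
E
```

```text
clock: 6.23
tool_pos: [0.4282, 0.1121, 0.0299]
eef_rot: [-0.0, 1.0, 0.008, -0.0]
ft_force: [-0.1, 0.3, -0.4]
grip_width: 1.005
xyz cm [-0.46 -0.01  0.98] turn [-0.    0.06 -0.04] | at [0.4281 0.112  0.0298] yaw 0.96 grip 0.998 t 6.28 F [ 0.7 -0.2 -0.2]
```

View pics/w_g1.png

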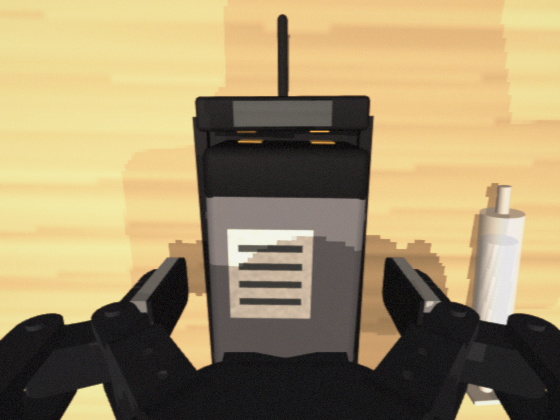

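```bash
python3 -m crank '[{"x":-0.4,"y":0,"z":0.5,"ax":0,"ay":0,"az":0},{"x":-0.4,"y":0,"z":1,"ax":0,"ay":0,"az":0},{"x":-0.4,"y":0,"z":1,"ax":0,"ay":0,"az":0},{"x":-0.4,"y":0,"z":1,"ax":0,"ay":0,"az":0},{"x":-0.4,"y":0,"z":1,"ax":0,"ay":0,"az":0}]';  python3 -m crank '[{"x":0,"y":0,"z":0,"ax":0,"ay":0,"az":0},{"x":0,"y":0,"z":0,"ax":0,"ay":0,"az":0},{"x":0,"y":0,"z":0,"ax":0,"ay":0,"az":0},{"x":0,"y":0,"z":0,"ax":0,"ay":0,"az":0},{"x":0,"y":0,"z":0,"ax":0,"ay":0,"az":0}]' 1 40;  python3 -m crank '[{"x":0,"y":0,"z":0,"ax":0,"ay":0,"az":0},{"x":0,"y":0,"z":0,"ax":0,"ay":0,"az":0},{"x":0,"y":0,"z":0,"ax":0,"ay":0,"az":0},{"x":0,"y":0,"z":0,"ax":0,"ay":0,"az":0},{"x":0,"y":0,"z":0,"ax":0,"ay":0,"az":0}]' 1 40; python3 - <<'E'
from h import *
wshot('w_g2')
to(.4235,.112,.15,1)
E
```

```text
clock: 6.7
tool_pos: [0.4247, 0.1117, 0.0207]
eef_rot: [-0.0, 1.0, 0.008, 0.001]
ft_force: [0.8, -0.6, -0.1]
grip_width: 1.003
clock: 7.12
tool_pos: [0.4246, 0.1117, 0.0207]
eef_rot: [-0.0, 1.0, 0.008, 0.0]
ft_force: [-0.8, -0.4, 5.5]
grip_width: 0.739
clock: 7.53
tool_pos: [0.4246, 0.1117, 0.0207]
eef_rot: [-0.0, 1.0, 0.008, 0.0]
ft_force: [-1.3, 0.4, 5.6]
grip_width: 0.739
xyz cm [ -0.1   -0.04 -12.93] turn [-0.02 -0.05 -0.11] | at [0.4246 0.1117 0.0207] yaw 0.89 grip 0.739 t 7.58 F [-1.  -0.3  5.7]
```

View pics/w_g2.png

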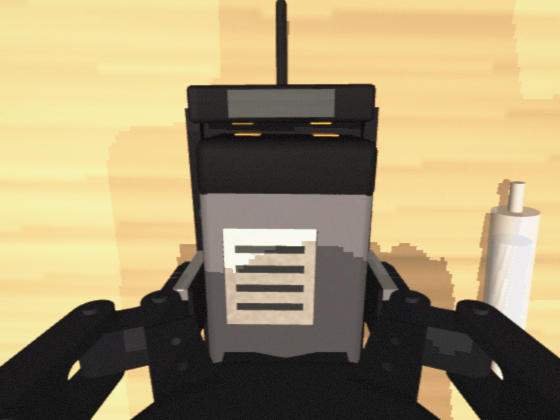

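```bash
python3 -m crank '[{"x":0,"y":0,"z":-1,"ax":0,"ay":0,"az":0},{"x":0,"y":0,"z":-3,"ax":0,"ay":0,"az":0},{"x":0,"y":0,"z":-6,"ax":0,"ay":0,"az":0},{"x":0,"y":0,"z":-9,"ax":0,"ay":0,"az":0},{"x":0,"y":0,"z":-12,"ax":0,"ay":0,"az":0}]' 1 60; python3 - <<'E'
from h import *
wshot('w_g3')
s,d=load('w_g2'); print(cast(d,[(200,150),(285,143),(375,150),(202,193),(373,193)],.05,s))
to(.626,-.0085,.13,-2.4)
E
```

```text
clock: 8.0
tool_pos: [0.423, 0.1115, 0.1409]
eef_rot: [0.0, 1.0, 0.008, -0.001]
ft_force: [1.0, 0.1, -4.9]
grip_width: 0.736
[[0.48004695 0.14164267 0.05      ]
 [0.48289544 0.1122957  0.05      ]
 [0.48100643 0.0811454  0.05      ]
 [0.46479762 0.14173549 0.05      ]
 [0.46576916 0.08050641 0.05      ]]
xyz cm [19.73 12.36  1.71] turn [-0.05 -0.36  3.32] | at [0.4266 0.1119 0.1459] yaw 0.92 grip 0.736 t 8.05 F [2.1 0.1 0.8]
```

View pics/w_g3.png

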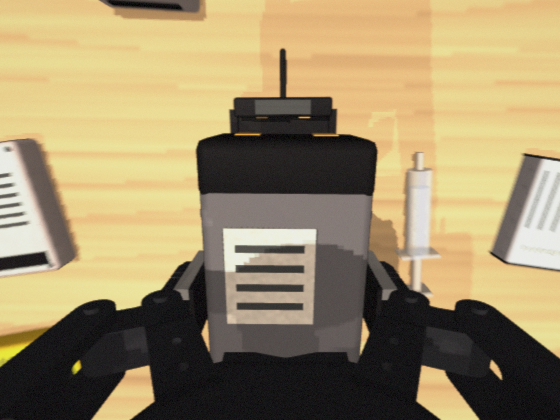

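```bash
python3 -m crank '[{"x":2.5,"y":1.5,"z":0,"ax":0,"ay":0,"az":0},{"x":6,"y":3.5,"z":0,"ax":0,"ay":0,"az":1},{"x":9.5,"y":5.7,"z":0,"ax":0,"ay":0,"az":2},{"x":13,"y":8,"z":0,"ax":0,"ay":0,"az":3},{"x":16.5,"y":10.3,"z":0.5,"ax":0,"ay":0,"az":3.3}]'; python3 -c "
from h import *
to(.628,-.0085,.06,-2.4)"
```

```text
clock: 8.47
tool_pos: [0.5917, 0.0105, 0.1353]
eef_rot: [-0.0, 1.0, -0.021, 0.0]
ft_force: [0.3, 1.2, -4.7]
grip_width: 0.735
xyz cm [3.71 1.75 7.53] turn [-0.01 -0.03 -0.03] | at [0.5917 0.0105 0.1353] yaw -2.43 grip 0.735 t 8.47 F [ 0.3  1.2 -4.7]
```

```bash
python3 -m crank '[{"x":2,"y":1,"z":2,"ax":0,"ay":0,"az":0},{"x":3.5,"y":1.7,"z":4,"ax":0,"ay":0,"az":0},{"x":3.5,"y":1.7,"z":6,"ax":0,"ay":0,"az":0},{"x":3.5,"y":1.7,"z":7.5,"ax":0,"ay":0,"az":0},{"x":3.5,"y":1.7,"z":7.5,"ax":0,"ay":0,"az":0}]'; python3 -c "
from h import *
to(.628,-.0085,.015,-2.4)"
```

```text
clock: 8.88
tool_pos: [0.6209, -0.0068, 0.0557]
eef_rot: [-0.0, 1.0, -0.021, -0.004]
ft_force: [-1.8, 0.6, -5.1]
grip_width: 0.736
xyz cm [0.75 0.15 4.06] turn [-0.05  0.49 -0.02] | at [ 0.6209 -0.0068  0.0557] yaw -2.42 grip 0.736 t 8.88 F [-1.8  0.6 -5.1]
```

```bash
python3 -m crank '[{"x":0.3,"y":0.1,"z":1,"ax":0,"ay":0,"az":0},{"x":0.5,"y":0.1,"z":2,"ax":0,"ay":0,"az":0},{"x":0.5,"y":0.1,"z":3,"ax":0,"ay":0,"az":0},{"x":0.5,"y":0.1,"z":3.6,"ax":0,"ay":0,"az":0},{"x":0.5,"y":0.1,"z":3.6,"ax":0,"ay":0,"az":0}]'; python3 -c "
from h import *
to(.628,-.0085,.0105,-2.4)"
```

```text
clock: 9.3
tool_pos: [0.6283, -0.0077, 0.0229]
eef_rot: [-0.0, 1.0, -0.021, -0.001]
ft_force: [-0.5, -0.6, -4.8]
grip_width: 0.737
xyz cm [-0.02  0.08  1.24] turn [-0.02  0.14  0.02] | at [ 0.6283 -0.0077  0.0229] yaw -2.38 grip 0.737 t 9.3 F [-0.5 -0.6 -4.8]
```

```bash
python3 -m crank '[{"x":-0.1,"y":0.1,"z":0.4,"ax":0,"ay":0,"az":0},{"x":-0.1,"y":0.1,"z":0.7,"ax":0,"ay":0,"az":0},{"x":-0.1,"y":0.1,"z":0.9,"ax":0,"ay":0,"az":0},{"x":-0.1,"y":0.1,"z":1,"ax":0,"ay":0,"az":0},{"x":-0.1,"y":0.1,"z":1,"ax":0,"ay":0,"az":0}]'; python3 -c "
from h import *
to(.628,-.0085,.0105,-2.4)"
```

```text
clock: 9.72
tool_pos: [0.6284, -0.009, 0.0143]
eef_rot: [-0.0, 1.0, -0.021, 0.0]
ft_force: [-0.2, 0.3, -4.2]
grip_width: 0.736
xyz cm [-0.04 -0.05  0.38] turn [-0.01 -0.    0.01] | at [ 0.6284 -0.009   0.0143] yaw -2.39 grip 0.736 t 9.72 F [-0.2  0.3 -4.2]
```

```bash
python3 -m crank '[{"x":0,"y":0,"z":0.1,"ax":0,"ay":0,"az":0},{"x":0,"y":0,"z":0.2,"ax":0,"ay":0,"az":0},{"x":0,"y":0,"z":0.3,"ax":0,"ay":0,"az":0},{"x":0,"y":0,"z":0.4,"ax":0,"ay":0,"az":0},{"x":0,"y":0,"z":0.4,"ax":0,"ay":0,"az":0}]'; python3 -c "
from h import *
wshot('w_p1')
to(.628,-.0085,.0105,-2.4)"
```

```text
clock: 10.13
tool_pos: [0.6286, -0.0089, 0.0109]
eef_rot: [-0.0, 1.0, -0.021, 0.0]
ft_force: [-2.1, 0.3, 3.4]
grip_width: 0.736
xyz cm [-0.06 -0.04  0.04] turn [-0.   -0.02  0.01] | at [ 0.6286 -0.009   0.0109] yaw -2.39 grip 0.737 t 10.18 F [-2.2  0.2  4. ]
```

```bash
python3 -m crank '[{"x":0,"y":0,"z":0,"ax":0,"ay":0,"az":0},{"x":0,"y":0,"z":0,"ax":0,"ay":0,"az":0},{"x":0,"y":0,"z":0,"ax":0,"ay":0,"az":0},{"x":0,"y":0,"z":0,"ax":0,"ay":0,"az":0},{"x":0,"y":0,"z":0,"ax":0,"ay":0,"az":0}]' 0; python3 -m crank '[{"x":0,"y":0,"z":-2,"ax":0,"ay":0,"az":0},{"x":0,"y":0,"z":-6,"ax":0,"ay":0,"az":0},{"x":-1,"y":0,"z":-10,"ax":0,"ay":0,"az":0},{"x":-3,"y":0,"z":-14,"ax":0,"ay":0,"az":0},{"x":-5,"y":0,"z":-18,"ax":0,"ay":0,"az":0}]';python3 -m crank '[{"x":0,"y":0,"z":-4,"ax":0,"ay":0,"az":0},{"x":0,"y":0,"z":-8,"ax":0,"ay":0,"az":0},{"x":0,"y":0,"z":-10,"ax":0,"ay":0,"az":0},{"x":0,"y":0,"z":-10,"ax":0,"ay":0,"az":0},{"x":0,"y":0,"z":-10,"ax":0,"ay":0,"az":0}]'; python3 -c "
from h import *
wshot('w_p2')
to(.399,-.3395,.20,4.8)"
```

```text
clock: 10.6
tool_pos: [0.6286, -0.009, 0.0103]
eef_rot: [-0.0, 1.0, -0.021, 0.0]
ft_force: [1.1, -0.5, -0.3]
grip_width: 0.997
clock: 11.02
tool_pos: [0.5811, -0.007, 0.1864]
eef_rot: [-0.0, 1.0, -0.021, 0.0]
ft_force: [0.9, -0.2, 0.4]
grip_width: 1.006
clock: 11.43
tool_pos: [0.582, -0.0071, 0.2864]
eef_rot: [0.0, 1.0, -0.021, 0.002]
ft_force: [-0.7, 0.4, -1.1]
grip_width: 1.003
xyz cm [-16.79  33.98   8.45] turn [-0.01  0.   -7.19] | at [ 0.5809 -0.007   0.2845] yaw -2.39 grip 1.0 t 11.48 F [-1.4  0.4 -0.7]
```

View pics/w_p2.png

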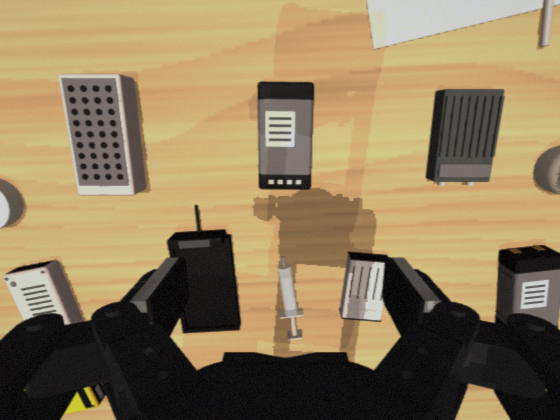

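```bash
python3 - <<'E'
from h import *
import shutil
for t,b,k in(("L",(50,60,150,205),4),("M",(240,70,330,200),4),("R",(415,80,520,195),5),("C",(155,195,250,340),4)):
    zoom('w_p2',*b,k,2.2 if t in"RC" else 1.5); shutil.copy('pics/w_p2_z.png',f'pics/w_p2_z{t}.png')
a=[cv2.imread(f'pics/w_p2_z{t}.png') for t in "LM"]
print([i.shape for i in a])
E
```

```text
[(580, 400, 3), (520, 360, 3)]
```

View pics/w_p2_zL.png

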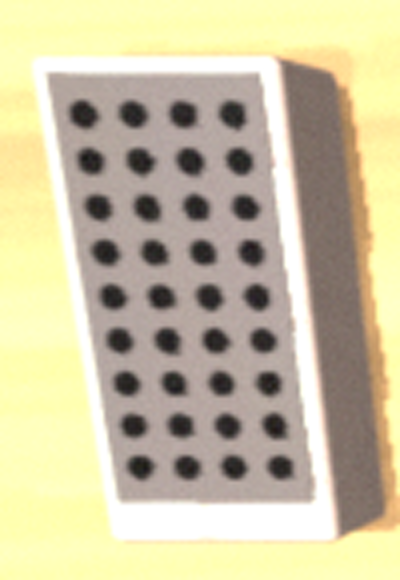

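View pics/w_p2_zM.png

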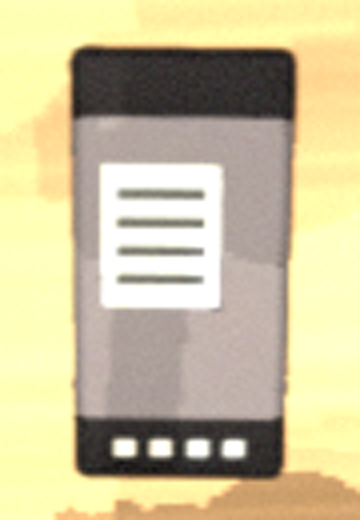

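View pics/w_p2_zR.png

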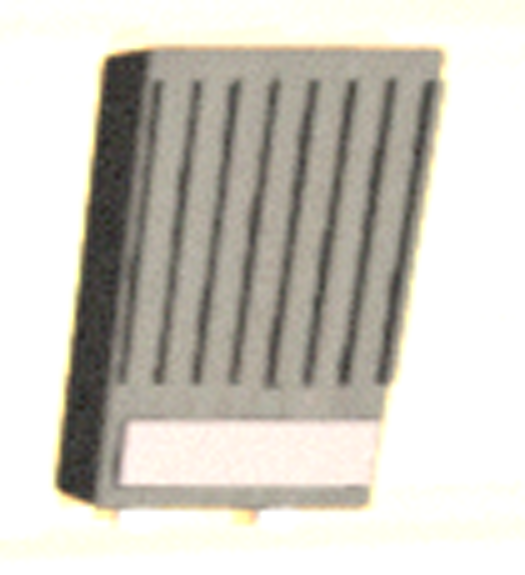

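View pics/w_p2_zC.png

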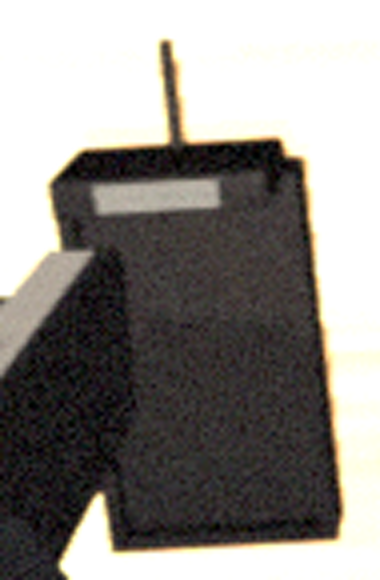

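```bash
python3 - <<'E'
from h import *
s,d=load('w_p2')
A=rect(cast(d,uz([(34,58),(274,58),(337,540),(112,540)],50,60,4),.04,s))
B=rect(cast(d,uz([(149,50),(443,50),(370,505),(95,505)],415,80,5),.032,s))
P=rect(cast(d,uz([(73,48),(296,48),(283,475),(77,475)],240,70,4),.04,s)); print(A,B,P)
v=B[0]-A[0]; print(np.hypot(*v),np.degrees(np.arctan2(v[0],-v[1])),(A[0]+B[0])/2, A[0]*.25+B[0]*.75)
E
python3 -m crank '[{"x":-1.8,"y":3.7,"z":0.5,"ax":0,"ay":0,"az":-1},{"x":-3.6,"y":7.4,"z":1,"ax":0,"ay":0,"az":-2},{"x":-5.4,"y":11.1,"z":2,"ax":0,"ay":0,"az":-4},{"x":-7.3,"y":14.8,"z":3,"ax":0,"ay":0,"az":-5},{"x":-9.1,"y":18.5,"z":4,"ax":0,"ay":0,"az":-7}]'; python3 -c "
from h import *
to(.399,-.3395,.20,4.8)"
```

```text
(array([0.6355, 0.2097]), np.float64(0.0678), np.float64(0.1377), np.float64(177.54938725589443)) (array([ 0.6176, -0.2266]), np.float64(0.0678), np.float64(0.1062), np.float64(177.8532771010971)) (array([ 0.6264, -0.0096]), np.float64(0.0626), np.float64(0.1221), np.float64(177.0229493930138))
0.4366670356232538 -2.34934587892412 [ 0.62655 -0.00845] [ 0.622075 -0.117525]
clock: 11.9
tool_pos: [0.4812, -0.1864, 0.2428]
eef_rot: [-0.001, 0.999, 0.041, -0.002]
ft_force: [0.4, -0.3, 0.2]
grip_width: 0.997
xyz cm [-9.44 14.59  4.28] turn [-0.13  0.19 -0.09] | at [ 0.4812 -0.1864  0.2428] yaw 4.71 grip 0.997 t 11.9 F [ 0.4 -0.3  0.2]
```

```bash
python3 -m crank '[{"x":-2.2,"y":3.4,"z":1,"ax":0,"ay":0,"az":0},{"x":-4.4,"y":6.8,"z":2,"ax":0,"ay":0,"az":0},{"x":-6.6,"y":10.2,"z":3,"ax":0,"ay":0,"az":0},{"x":-8.6,"y":13.4,"z":4,"ax":0,"ay":0,"az":0},{"x":-9.5,"y":14.5,"z":5,"ax":0,"ay":0,"az":0}]'; python3 -m crank '[{"x":0,"y":0,"z":2,"ax":0,"ay":0,"az":0},{"x":0,"y":0,"z":4,"ax":0,"ay":0,"az":0},{"x":0,"y":0,"z":6,"ax":0,"ay":0,"az":0},{"x":0,"y":0,"z":8,"ax":0,"ay":0,"az":0},{"x":0,"y":0,"z":8,"ax":0,"ay":0,"az":0}]';python3 -c "
from h import *
wshot('w_u1')
to(.399,-.3395,.0105,4.8)"
```

```text
clock: 12.32
tool_pos: [0.3978, -0.3414, 0.1928]
eef_rot: [-0.0, 0.999, 0.039, -0.001]
ft_force: [-1.0, -0.1, 0.2]
grip_width: 0.996
clock: 12.73
tool_pos: [0.3973, -0.3348, 0.1101]
eef_rot: [-0.004, 0.999, 0.04, -0.003]
ft_force: [-0.6, 0.9, 0.5]
grip_width: 1.002
xyz cm [ 0.1   0.47 10.15] turn [-0.39  0.3  -0.2 ] | at [ 0.3982 -0.3355  0.112 ] yaw 4.6 grip 1.0 t 12.78 F [-0.3 -0.2 -0.5]
```

View pics/w_u1.png

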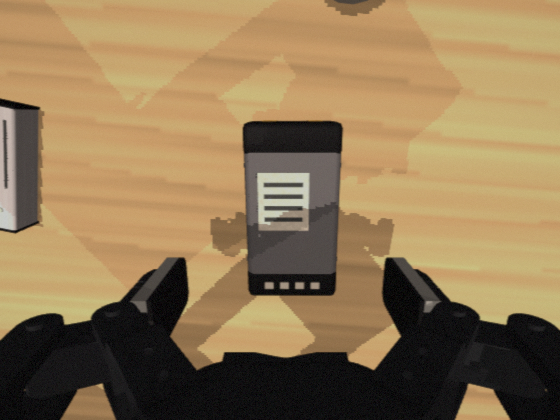

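```bash
python3 -m crank '[{"x":0,"y":0.2,"z":2.5,"ax":0,"ay":0,"az":0},{"x":0.1,"y":0.4,"z":5,"ax":0,"ay":0,"az":0},{"x":0.1,"y":0.4,"z":7.5,"ax":0,"ay":0,"az":0},{"x":0.1,"y":0.4,"z":9,"ax":0,"ay":0,"az":0},{"x":0.1,"y":0.4,"z":9,"ax":0,"ay":0,"az":0}]'; python3 -c "
from h import *
s,d=load('w_u1');print(rect(cast(d,[(243,122),(343,122),(335,295),(250,295)],.04,s)))
to(.399,-.3395,.0105,4.8)"
```

```text
clock: 13.2
tool_pos: [0.4005, -0.3403, 0.023]
eef_rot: [-0.002, 0.999, 0.04, -0.002]
ft_force: [-0.3, 0.1, -0.3]
grip_width: 0.997
(array([ 0.3994, -0.3396]), np.float64(0.0627), np.float64(0.1229), np.float64(4.813644933439406))
xyz cm [-0.13 -0.08  1.25] turn [-0.26  0.19 -0.18] | at [ 0.4005 -0.3403  0.023 ] yaw 4.62 grip 0.997 t 13.2 F [-0.3  0.1 -0.3]
```

```bash
python3 -m crank '[{"x":0,"y":0,"z":0.5,"ax":-0.1,"ay":0.1,"az":-0.1},{"x":-0.1,"y":-0.1,"z":0.9,"ax":-0.2,"ay":0.2,"az":-0.2},{"x":-0.1,"y":-0.1,"z":1.2,"ax":-0.2,"ay":0.2,"az":-0.2},{"x":-0.1,"y":-0.1,"z":1.2,"ax":-0.2,"ay":0.2,"az":-0.2},{"x":-0.1,"y":-0.1,"z":1.2,"ax":-0.2,"ay":0.2,"az":-0.2}]'; python3 -m crank '[{"x":0,"y":0,"z":0,"ax":0,"ay":0,"az":0},{"x":0,"y":0,"z":0,"ax":0,"ay":0,"az":0},{"x":0,"y":0,"z":0,"ax":0,"ay":0,"az":0},{"x":0,"y":0,"z":0,"ax":0,"ay":0,"az":0},{"x":0,"y":0,"z":0,"ax":0,"ay":0,"az":0}]' 1 40; python3 -m crank '[{"x":0,"y":0,"z":0,"ax":0,"ay":0,"az":0},{"x":0,"y":0,"z":0,"ax":0,"ay":0,"az":0},{"x":0,"y":0,"z":0,"ax":0,"ay":0,"az":0},{"x":0,"y":0,"z":0,"ax":0,"ay":0,"az":0},{"x":0,"y":0,"z":0,"ax":0,"ay":0,"az":0}]' 1 60; python3 -c "
from h import *
wshot('w_u2')
to(.399,-.3395,.15,4.8)"
```

```text
clock: 13.62
tool_pos: [0.4012, -0.3413, 0.0139]
eef_rot: [0.002, 0.999, 0.042, 0.002]
ft_force: [0.6, 0.7, 0.0]
grip_width: 1.002
clock: 14.03
tool_pos: [0.401, -0.3409, 0.0139]
eef_rot: [0.002, 0.999, 0.042, 0.002]
ft_force: [-0.3, 1.2, 5.1]
grip_width: 0.743
clock: 14.45
tool_pos: [0.401, -0.3409, 0.0141]
eef_rot: [0.002, 0.999, 0.042, 0.002]
ft_force: [-0.4, 2.3, 6.8]
grip_width: 0.738
xyz cm [ -0.14  -0.12 -13.59] turn [ 0.2  -0.22  0.  ] | at [ 0.401  -0.341   0.0141] yaw 4.81 grip 0.736 t 14.5 F [-0.9  1.   7.5]
```

View pics/w_u2.png

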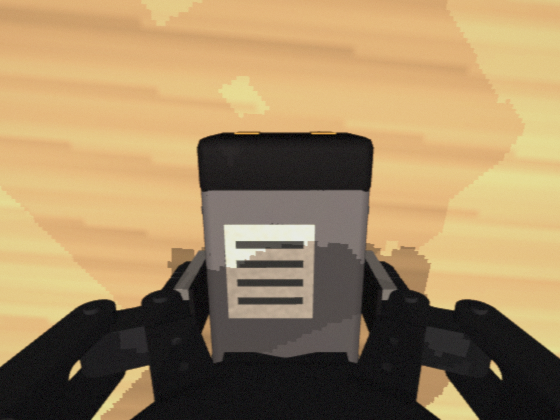

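```bash
python3 - <<'E'
from h import *
for n,p,z in(("w_g2",[(202,193),(373,193)],.05),("w_u2",[(204,190),(371,190)],.04)):
    s,d=load(n); R,t=rt(s); print(n,((cast(d,p,z,s)-t)@R).round(4))
E
python3 -m crank '[{"x":0,"y":0,"z":-1,"ax":0.1,"ay":-0.1,"az":0},{"x":0,"y":0,"z":-3,"ax":0.2,"ay":-0.2,"az":0},{"x":0,"y":0,"z":-6,"ax":0.2,"ay":-0.2,"az":0},{"x":0,"y":0,"z":-9,"ax":0.2,"ay":-0.2,"az":0},{"x":0,"y":0,"z":-13,"ax":0.2,"ay":-0.2,"az":0}]'; python3 -c "
from h import *
wshot('w_u3')
to(.424,.1117,.15,0.9)"
```

```text
w_g2 [[ 0.0407 -0.0294 -0.0293]
 [ 0.0407  0.0318 -0.0293]]
w_u2 [[ 0.041  -0.0295 -0.0259]
 [ 0.041   0.032  -0.0256]]
clock: 14.92
tool_pos: [0.3988, -0.3389, 0.1426]
eef_rot: [-0.002, 0.999, 0.042, -0.002]
ft_force: [0.7, -1.4, -5.4]
grip_width: 0.739
xyz cm [  5.98 -45.1   -0.15] turn [ 0.33 -0.27  3.93] | at [ 0.4024 -0.3427  0.1509] yaw 4.83 grip 0.73 t 14.97 F [ 1.5 -1.2  1.6]
```

View pics/w_u3.png

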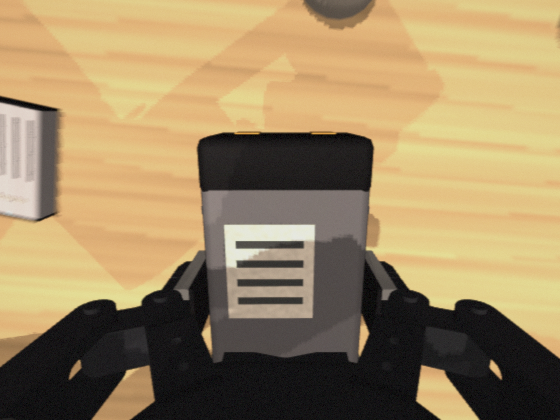

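```bash
python3 -m crank '[{"x":0.3,"y":-2.5,"z":0,"ax":0,"ay":0,"az":0},{"x":0.8,"y":-6.3,"z":0,"ax":0,"ay":0,"az":1},{"x":1.3,"y":-10.2,"z":0,"ax":0,"ay":0,"az":1.5},{"x":1.9,"y":-14.2,"z":0,"ax":0,"ay":0,"az":2},{"x":2.4,"y":-18.2,"z":0,"ax":0,"ay":0,"az":2.5}]';python3 -c "
from h import *
to(.4243,.1117,.15,0.9)"
```

```text
clock: 15.38
tool_pos: [0.4084, -0.1556, 0.1431]
eef_rot: [-0.0, 1.0, 0.019, -0.0]
ft_force: [2.0, -0.3, -4.9]
grip_width: 0.73
xyz cm [  2.62 -26.65  -0.68] turn [-0.02  0.01  1.32] | at [ 0.4084 -0.1556  0.1431] yaw 2.22 grip 0.73 t 15.38 F [ 2.  -0.3 -4.9]
```

```bash
python3 -m crank '[{"x":0.4,"y":-4,"z":0,"ax":0,"ay":0,"az":0.5},{"x":0.8,"y":-8,"z":0,"ax":0,"ay":0,"az":1},{"x":1.2,"y":-12,"z":0,"ax":0,"ay":0,"az":1.3},{"x":1.6,"y":-16,"z":0,"ax":0,"ay":0,"az":1.3},{"x":2,"y":-20,"z":0,"ax":0,"ay":0,"az":1.3}]';python3 -m crank '[{"x":0.3,"y":-3,"z":0,"ax":0,"ay":0,"az":0},{"x":0.6,"y":-5,"z":0,"ax":0,"ay":0,"az":0},{"x":0.6,"y":-6.3,"z":0.5,"ax":0,"ay":0,"az":0},{"x":0.6,"y":-6.3,"z":2,"ax":0,"ay":0,"az":0},{"x":0.6,"y":-6.3,"z":4,"ax":0,"ay":0,"az":0}]';python3 -c "
from h import *
to(.4243,.1117,.05,0.9)"
```

```text
clock: 15.8
tool_pos: [0.4202, 0.0452, 0.1432]
eef_rot: [-0.0, 1.0, 0.009, -0.0]
ft_force: [0.7, 0.1, -5.1]
grip_width: 0.736
clock: 16.22
tool_pos: [0.427, 0.1077, 0.1038]
eef_rot: [-0.0, 1.0, 0.01, 0.002]
ft_force: [0.6, 0.1, -5.1]
grip_width: 0.734
xyz cm [-0.28 -0.41  5.38] turn [-0.02 -0.2   0.25] | at [0.427  0.1077 0.1038] yaw 1.15 grip 0.734 t 16.22 F [ 0.6  0.1 -5.1]
```

```bash
python3 -m crank '[{"x":-0.2,"y":-0.2,"z":1.5,"ax":0,"ay":0,"az":0.2},{"x":-0.2,"y":-0.2,"z":3,"ax":0,"ay":0,"az":0.2},{"x":-0.2,"y":-0.2,"z":4.5,"ax":0,"ay":0,"az":0.2},{"x":-0.2,"y":-0.2,"z":4.5,"ax":0,"ay":0,"az":0.2},{"x":-0.2,"y":-0.2,"z":4.5,"ax":0,"ay":0,"az":0.2}]';python3 -c "
from h import *
wshot('w_s1')
to(.4243,.1117,.05,0.9)"
```

```text
clock: 16.63
tool_pos: [0.4228, 0.1083, 0.0578]
eef_rot: [0.0, 1.0, 0.007, -0.001]
ft_force: [-0.2, 0.3, -3.5]
grip_width: 0.733
xyz cm [ 0.07 -0.33  0.85] turn [-0.    0.04 -0.09] | at [0.4237 0.1084 0.0585] yaw 0.81 grip 0.728 t 16.68 F [ 0.  -0.1 -3.1]
```

View pics/w_s1.png

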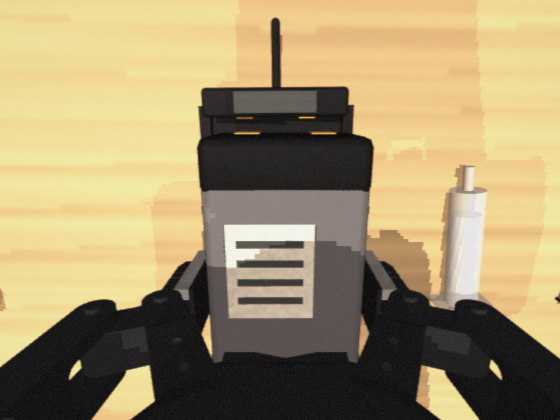

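```bash
python3 -m crank '[{"x":0.05,"y":-0.2,"z":0.5,"ax":0,"ay":0,"az":0},{"x":0.05,"y":-0.33,"z":1,"ax":0,"ay":0,"az":0},{"x":0.05,"y":-0.33,"z":1.8,"ax":0,"ay":0,"az":0},{"x":0.05,"y":-0.33,"z":1.8,"ax":0,"ay":0,"az":0},{"x":0.05,"y":-0.33,"z":1.8,"ax":0,"ay":0,"az":0}]';python3 -m crank '[{"x":0,"y":0,"z":0,"ax":0,"ay":0,"az":0},{"x":0,"y":0,"z":0,"ax":0,"ay":0,"az":0},{"x":0,"y":0,"z":0,"ax":0,"ay":0,"az":0},{"x":0,"y":0,"z":0,"ax":0,"ay":0,"az":0},{"x":0,"y":0,"z":0,"ax":0,"ay":0,"az":0}]';python3 -c "
from h import *
wshot('w_s2')
to(.4243,.1117,.0241,0.9)"
```

```text
clock: 17.1
tool_pos: [0.4237, 0.1117, 0.0399]
eef_rot: [0.0, 1.0, 0.007, -0.001]
ft_force: [-0.6, -0.6, -4.7]
grip_width: 0.733
clock: 17.52
tool_pos: [0.4244, 0.1117, 0.0405]
eef_rot: [-0.0, 1.0, 0.007, 0.0]
ft_force: [0.0, -0.6, -4.3]
grip_width: 0.737
xyz cm [-0.01  0.    1.64] turn [-0.01 -0.02 -0.09] | at [0.4244 0.1117 0.0405] yaw 0.81 grip 0.736 t 17.57 F [ 0.7  0.1 -4.5]
```

View pics/w_s2.png

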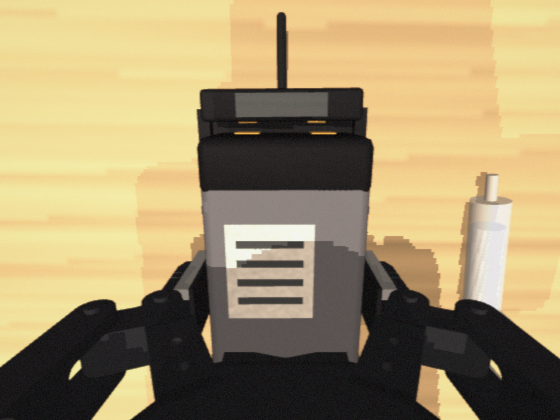

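Aligned with the earlier seated pose; lower into the pocket.

```bash
python3 -m crank '[{"x":0,"y":0,"z":0.3,"ax":0,"ay":0,"az":-0.1},{"x":0,"y":0,"z":0.6,"ax":0,"ay":0,"az":-0.1},{"x":0,"y":0,"z":0.9,"ax":0,"ay":0,"az":-0.1},{"x":0,"y":0,"z":1.2,"ax":0,"ay":0,"az":-0.1},{"x":0,"y":0,"z":1.2,"ax":0,"ay":0,"az":-0.1}]';python3 -m crank '[{"x":0,"y":0,"z":0.1,"ax":0,"ay":0,"az":0},{"x":0,"y":0,"z":0.2,"ax":0,"ay":0,"az":0},{"x":0,"y":0,"z":0.3,"ax":0,"ay":0,"az":0},{"x":0,"y":0,"z":0.4,"ax":0,"ay":0,"az":0},{"x":0,"y":0,"z":0.4,"ax":0,"ay":0,"az":0}]';python3 -c "
from h import *
wshot('w_s3')
to(.4243,.1117,.0241,0.9)"
```

```text
clock: 17.98
tool_pos: [0.4238, 0.1116, 0.0277]
eef_rot: [0.0, 1.0, 0.008, -0.001]
ft_force: [0.0, 0.5, -4.0]
grip_width: 0.736
clock: 18.4
tool_pos: [0.4244, 0.1117, 0.0244]
eef_rot: [-0.0, 1.0, 0.008, 0.0]
ft_force: [0.6, -0.0, -3.8]
grip_width: 0.735
xyz cm [-0.01  0.    0.03] turn [-0.01 -0.01  0.01] | at [0.4244 0.1117 0.0244] yaw 0.91 grip 0.731 t 18.45 F [ 1.2 -0.  -3.8]
```

View pics/w_s3.png

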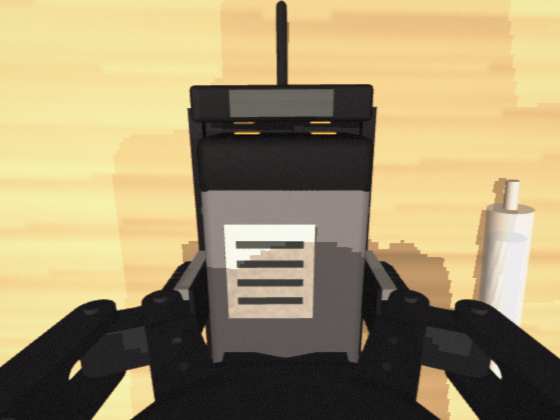

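```bash
python3 -m crank '[{"x":0,"y":0,"z":0.03,"ax":0,"ay":0,"az":0},{"x":0,"y":0,"z":0.06,"ax":0,"ay":0,"az":0},{"x":0,"y":0,"z":0.08,"ax":0,"ay":0,"az":0},{"x":0,"y":0,"z":0.1,"ax":0,"ay":0,"az":0},{"x":0,"y":0,"z":0.1,"ax":0,"ay":0,"az":0}]'
```

```text
clock: 18.87
tool_pos: [0.4243, 0.1117, 0.0241]
eef_rot: [-0.0, 1.0, 0.008, 0.0]
ft_force: [-2.1, 0.4, 9.0]
grip_width: 0.735
```

Contact with the pocket floor. Release and rise.

```bash
python3 -m crank '[{"x":0,"y":0,"z":0,"ax":0,"ay":0,"az":0},{"x":0,"y":0,"z":0,"ax":0,"ay":0,"az":0},{"x":0,"y":0,"z":0,"ax":0,"ay":0,"az":0},{"x":0,"y":0,"z":0,"ax":0,"ay":0,"az":0},{"x":0,"y":0,"z":0,"ax":0,"ay":0,"az":0}]' 0; python3 -m crank '[{"x":0,"y":0,"z":-2,"ax":0,"ay":0,"az":0},{"x":0,"y":0,"z":-6,"ax":0,"ay":0,"az":0},{"x":0,"y":0,"z":-10,"ax":0,"ay":0,"az":0},{"x":0,"y":0,"z":-14,"ax":0,"ay":0,"az":0},{"x":0,"y":0,"z":-18,"ax":0,"ay":0,"az":0}]'; python3 -c "
from h import *
wshot('w_s4')
zoom('w_s4',200,60,380,260,3)
to(.411,.342,.12,8.8)"
```

```text
clock: 19.28
tool_pos: [0.4244, 0.1117, 0.0233]
eef_rot: [-0.0, 1.0, 0.008, 0.0]
ft_force: [0.2, 0.5, -0.6]
grip_width: 0.998
clock: 19.7
tool_pos: [0.4236, 0.1116, 0.2052]
eef_rot: [-0.0, 1.0, 0.008, -0.0]
ft_force: [1.6, -0.2, -0.4]
grip_width: 1.001
xyz cm [ -1.45 -22.99   9.23] turn [-0.02 -0.64 -7.87] | at [0.4283 0.1122 0.2122] yaw 0.93 grip 1.0 t 19.75 F [2.  0.1 5.6]
```

View pics/w_s4_z.png

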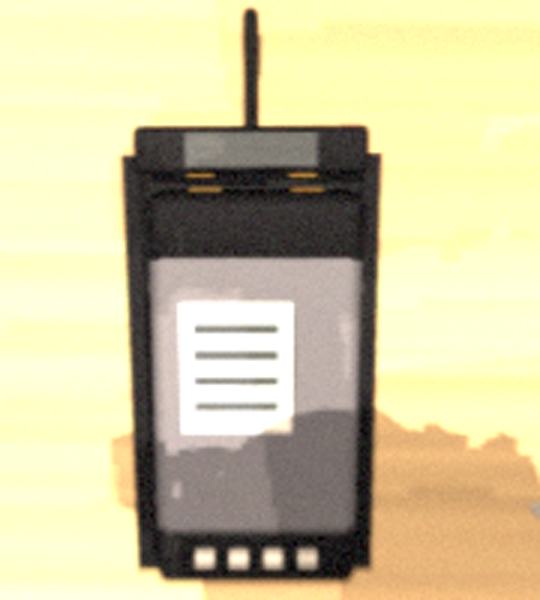

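```bash
python3 -m crank '[{"x":-0.3,"y":-4,"z":0,"ax":0,"ay":0,"az":-2},{"x":-0.6,"y":-8,"z":0,"ax":0,"ay":0,"az":-4},{"x":-0.9,"y":-12,"z":0,"ax":0,"ay":0,"az":-6},{"x":-1.2,"y":-16,"z":1,"ax":0,"ay":0,"az":-7.9},{"x":-1.2,"y":-20,"z":3,"ax":0,"ay":0,"az":-7.9}]'; python3 -m crank '[{"x":0.2,"y":-2.5,"z":2,"ax":0,"ay":0,"az":0},{"x":0.3,"y":-3,"z":4,"ax":0,"ay":0,"az":0},{"x":0.3,"y":-3,"z":5,"ax":0,"ay":0,"az":0},{"x":0.3,"y":-3,"z":5,"ax":0,"ay":0,"az":0},{"x":0.3,"y":-3,"z":5,"ax":0,"ay":0,"az":0}]'; python3 -c "
from h import *
wshot('w_a1')
zoom('w_a1',200,60,380,260,3)
to(.411,.342,-.002,8.8)"
```

```text
clock: 20.17
tool_pos: [0.4098, 0.3116, 0.1762]
eef_rot: [-0.001, 0.997, 0.078, 0.002]
ft_force: [1.3, -0.3, -0.2]
grip_width: 1.005
clock: 20.58
tool_pos: [0.407, 0.3378, 0.1244]
eef_rot: [0.001, 0.997, 0.077, -0.001]
ft_force: [0.7, -0.5, 0.2]
grip_width: 0.998
xyz cm [ 0.39 -0.35 12.72] turn [ 0.01  0.01 -0.04] | at [0.4077 0.338  0.1252] yaw 8.76 grip 0.999 t 20.63 F [ 0.7 -0.2 -0.1]
```

View pics/w_a1.png

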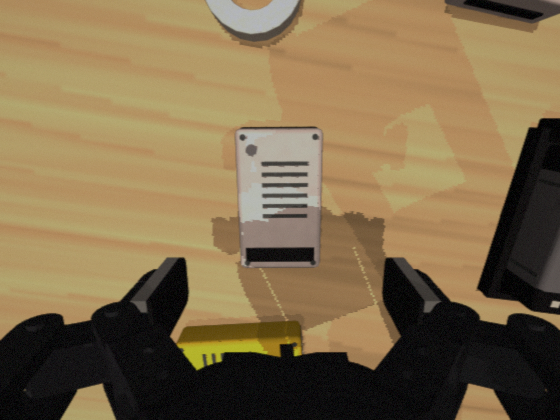

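```bash
python3 - <<'E'
from h import *
s,d=load('w_a1'); R,t=rt(s)
print(rect(cast(d,[(238,127),(322,127),(320,267),(240,267)],.028,s)))
print(((cast(d,[(180,326),(301,321)],.028,s)-t)@R).round(4))
E
```

```text
(array([0.4114, 0.3419]), np.float64(0.062), np.float64(0.1092), np.float64(8.580700594487382))
[[-0.104  -0.0885  0.0965]
 [-0.0993  0.0138  0.0966]]
```

```bash
python3 -m crank '[{"x":0.2,"y":-0.2,"z":3,"ax":0,"ay":0,"az":0},{"x":0.4,"y":-0.35,"z":6,"ax":0,"ay":0,"az":0},{"x":0.4,"y":-0.35,"z":9,"ax":0,"ay":0,"az":0},{"x":0.4,"y":-0.35,"z":11,"ax":0,"ay":0,"az":0},{"x":0.4,"y":-0.35,"z":11,"ax":0,"ay":0,"az":0}]';python3 -m crank '[{"x":0,"y":0,"z":0.4,"ax":0,"ay":0,"az":0},{"x":0,"y":0,"z":0.8,"ax":0,"ay":0,"az":0},{"x":0,"y":0,"z":1.2,"ax":0,"ay":0,"az":0},{"x":0,"y":0,"z":1.5,"ax":0,"ay":0,"az":0},{"x":0,"y":0,"z":1.5,"ax":0,"ay":0,"az":0}]'; python3 -c "
from h import *
to(.411,.342,-.002,8.8)"
```

```text
clock: 21.05
tool_pos: [0.4097, 0.3409, 0.0127]
eef_rot: [0.001, 0.997, 0.076, -0.002]
ft_force: [-0.0, -0.3, 0.8]
grip_width: 1.003
clock: 21.47
tool_pos: [0.4113, 0.3431, 0.0002]
eef_rot: [-0.0, 0.997, 0.077, 0.0]
ft_force: [-0.6, 0.7, -0.3]
grip_width: 0.997
xyz cm [-0.04  0.1   0.22] turn [-0.03 -0.05  0.01] | at [4.113e-01 3.431e-01 2.000e-04] yaw 8.81 grip 0.997 t 21.47 F [-0.6  0.7 -0.3]
```

```bash
python3 -m crank '[{"x":0,"y":0,"z":0.1,"ax":0,"ay":0,"az":0},{"x":0,"y":0,"z":0.1,"ax":0,"ay":0,"az":0},{"x":0,"y":0,"z":0.1,"ax":0,"ay":0,"az":0},{"x":0,"y":0,"z":0.1,"ax":0,"ay":0,"az":0},{"x":0,"y":0,"z":0.1,"ax":0,"ay":0,"az":0}]' 1 40; python3 -m crank '[{"x":0,"y":0,"z":0,"ax":0,"ay":0,"az":0},{"x":0,"y":0,"z":0,"ax":0,"ay":0,"az":0},{"x":0,"y":0,"z":0,"ax":0,"ay":0,"az":0},{"x":0,"y":0,"z":0,"ax":0,"ay":0,"az":0},{"x":0,"y":0,"z":0,"ax":0,"ay":0,"az":0}]' 1 50; python3 -c "
from h import *
wshot('w_a2')
to(.411,.342,.15,8.8)"
```

```text
clock: 21.88
tool_pos: [0.4111, 0.3431, -0.0008]
eef_rot: [-0.0, 0.997, 0.077, 0.0]
ft_force: [-1.4, -0.8, 6.7]
grip_width: 0.747
clock: 22.3
tool_pos: [0.4111, 0.3431, -0.0007]
eef_rot: [-0.0, 0.997, 0.077, 0.0]
ft_force: [-0.2, -0.7, 6.4]
grip_width: 0.739
xyz cm [ -0.02   0.1  -15.07] turn [-0.02 -0.03  0.02] | at [ 0.4111  0.3431 -0.0007] yaw 8.82 grip 0.741 t 22.35 F [-2.  -0.9  6. ]
```

View pics/w_a2.png

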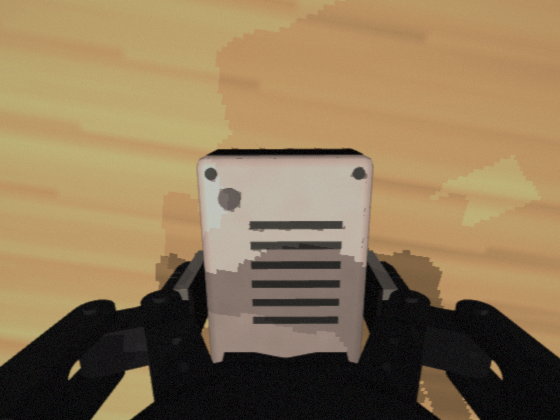

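```bash
python3 - <<'E'
from h import *
s,d=load('w_a2'); R,t=rt(s)
print(((cast(d,[(203,152),(285,150),(370,152),(285,157),(199,162),(373,162)],.028,s)-t)@R).round(4))
E
python3 -m crank '[{"x":0,"y":0,"z":-1,"ax":0,"ay":0,"az":0},{"x":0,"y":0,"z":-3,"ax":0,"ay":0,"az":0},{"x":0,"y":0,"z":-6,"ax":0,"ay":0,"az":0},{"x":0,"y":0,"z":-9.5,"ax":0,"ay":0,"az":0},{"x":0,"y":0,"z":-13.5,"ax":0,"ay":0,"az":0}]'; python3 -c "
from h import *
wshot('w_a3')
to(.628,-.0096,.15,-2.4)"
```

```text
[[ 0.0551 -0.0283 -0.0287]
 [ 0.0558  0.0003 -0.0287]
 [ 0.0552  0.0298 -0.0287]
 [ 0.0534  0.0003 -0.0287]
 [ 0.0517 -0.0299 -0.0287]
 [ 0.0517  0.0311 -0.0287]]
clock: 22.77
tool_pos: [0.4093, 0.3419, 0.1341]
eef_rot: [0.001, 0.997, 0.077, -0.002]
ft_force: [0.6, 1.4, -2.0]
grip_width: 0.74
xyz cm [15.74 38.32 -0.79] turn [-0.26 -0.44 11.23] | at [0.4137 0.3449 0.1423] yaw 8.83 grip 0.741 t 22.82 F [1.6 1.7 2.8]
```

View pics/w_a3.png

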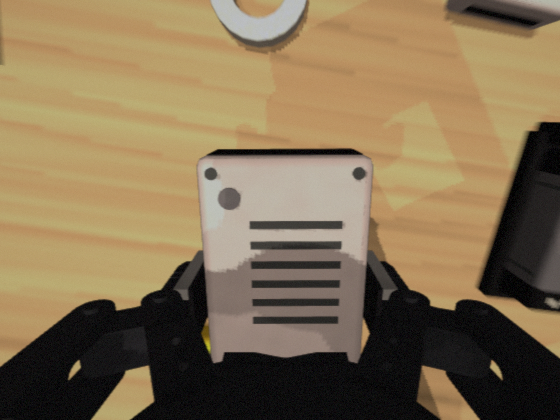

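```bash
python3 -m crank '[{"x":1,"y":2.4,"z":0,"ax":0,"ay":0,"az":0},{"x":2.4,"y":6,"z":0,"ax":0,"ay":0,"az":1},{"x":4,"y":9.6,"z":0,"ax":0,"ay":0,"az":2.5},{"x":5.5,"y":13.3,"z":0,"ax":0,"ay":0,"az":4},{"x":7,"y":17,"z":0,"ax":0,"ay":0,"az":6}]'; python3 -c "
from h import *
to(.627,-.0093,.13,-2.4)"
```

```text
clock: 23.23
tool_pos: [0.5064, 0.1842, 0.134]
eef_rot: [-0.0, 1.0, 0.024, -0.0]
ft_force: [0.6, 0.4, -2.1]
grip_width: 0.737
xyz cm [11.1  19.91  0.39] turn [-0.01  0.    5.19] | at [0.5064 0.1842 0.134 ] yaw 2.79 grip 0.737 t 23.23 F [ 0.6  0.4 -2.1]
```

```bash
python3 -m crank '[{"x":2,"y":3.6,"z":0,"ax":0,"ay":0,"az":1},{"x":4,"y":7.2,"z":0,"ax":0,"ay":0,"az":2},{"x":6,"y":10.8,"z":0,"ax":0,"ay":0,"az":3},{"x":8,"y":14.4,"z":0,"ax":0,"ay":0,"az":4},{"x":9.8,"y":17.5,"z":0,"ax":0,"ay":0,"az":5.2}]';python3 -m crank '[{"x":0.8,"y":1.4,"z":0,"ax":0,"ay":0,"az":0},{"x":1.2,"y":1.8,"z":0,"ax":0,"ay":0,"az":0},{"x":1.2,"y":1.8,"z":0,"ax":0,"ay":0,"az":0},{"x":1.2,"y":1.8,"z":2,"ax":0,"ay":0,"az":0},{"x":1.2,"y":1.8,"z":4,"ax":0,"ay":0,"az":0}]'; python3 -c "
from h import *
wshot('w_b1')
to(.627,-.0093,.06,-2.4)"
```

```text
clock: 23.65
tool_pos: [0.6133, 0.0131, 0.1337]
eef_rot: [0.0, 1.0, -0.022, -0.0]
ft_force: [0.3, 0.8, -3.2]
grip_width: 0.742
clock: 24.07
tool_pos: [0.6239, -0.0013, 0.0945]
eef_rot: [-0.0, 1.0, -0.02, 0.001]
ft_force: [0.1, -0.9, -3.1]
grip_width: 0.742
xyz cm [0.73 0.83 2.96] turn [-0.07  0.35  0.08] | at [ 0.6203 -0.0007  0.0896] yaw -2.32 grip 0.738 t 24.12 F [-1.4  0.7 -5.3]
```

View pics/w_b1.png

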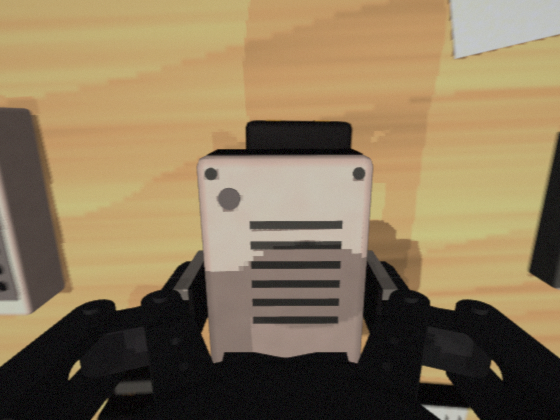

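```bash
python3 -m crank '[{"x":0.2,"y":0.4,"z":0.8,"ax":0,"ay":0,"az":0},{"x":0.4,"y":0.8,"z":1.5,"ax":0,"ay":0,"az":0},{"x":0.4,"y":0.8,"z":2.2,"ax":0,"ay":0,"az":0},{"x":0.4,"y":0.8,"z":2.7,"ax":0,"ay":0,"az":0},{"x":0.4,"y":0.8,"z":2.7,"ax":0,"ay":0,"az":0}]';python3 -m crank '[{"x":0,"y":0,"z":0,"ax":0,"ay":0,"az":0},{"x":0,"y":0,"z":0,"ax":0,"ay":0,"az":0},{"x":0,"y":0,"z":0,"ax":0,"ay":0,"az":0},{"x":0,"y":0,"z":0,"ax":0,"ay":0,"az":0},{"x":0,"y":0,"z":0,"ax":0,"ay":0,"az":0}]'; python3 -c "
from h import *
wshot('w_b2')
to(.627,-.0093,.045,-2.4)"
```

```text
clock: 24.53
tool_pos: [0.6269, -0.0108, 0.0659]
eef_rot: [-0.0, 1.0, -0.021, -0.001]
ft_force: [-0.9, -0.1, -2.7]
grip_width: 0.738
clock: 24.95
tool_pos: [0.6278, -0.011, 0.0671]
eef_rot: [-0.0, 1.0, -0.021, 0.0]
ft_force: [-0.0, 0.2, -2.4]
grip_width: 0.735
xyz cm [-0.08 -0.16  2.21] turn [-0.   -0.03  0.02] | at [ 0.6277 -0.011   0.0671] yaw -2.38 grip 0.739 t 25.0 F [ 0.6  0.4 -1.4]
```

View pics/w_b2.png

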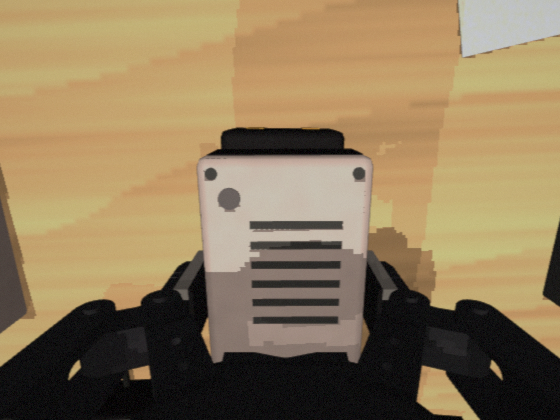

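```bash
python3 - <<'E'
from h import *
s,d=load('w_b2'); R,t=rt(s)
for p in (cast(d,[(221,140),(344,140),(283,130)],.04,s),cast(d,[(203,180),(370,180),(285,157)],.0955,s)): print(p.round(4),((p-t)@R).round(4))
E
python3 -m crank '[{"x":-0.1,"y":-0.15,"z":0.5,"ax":0,"ay":0,"az":0},{"x":-0.1,"y":-0.15,"z":1,"ax":0,"ay":0,"az":0},{"x":-0.1,"y":-0.15,"z":1.5,"ax":0,"ay":0,"az":0},{"x":-0.1,"y":-0.15,"z":2,"ax":0,"ay":0,"az":0},{"x":-0.1,"y":-0.15,"z":2,"ax":0,"ay":0,"az":0}]'; python3 -m crank '[{"x":0,"y":0,"z":0,"ax":0,"ay":0,"az":0},{"x":0,"y":0,"z":0,"ax":0,"ay":0,"az":0},{"x":0,"y":0,"z":0,"ax":0,"ay":0,"az":0},{"x":0,"y":0,"z":0,"ax":0,"ay":0,"az":0},{"x":0,"y":0,"z":0,"ax":0,"ay":0,"az":0}]'; python3 -c "
from h import *
to(.627,-.0093,.0393,-2.4)"
```

```text
[[ 0.6845  0.0192  0.04  ]
 [ 0.6819 -0.0438  0.04  ]
 [ 0.6882 -0.0128  0.04  ]] [[ 0.0555 -0.0325  0.0271]
 [ 0.0555  0.0306  0.0271]
 [ 0.0605 -0.0007  0.0272]]
[[ 0.6741  0.0161  0.0955]
 [ 0.6717 -0.0435  0.0955]
 [ 0.6811 -0.0135  0.0955]] [[ 0.0452 -0.029  -0.0284]
 [ 0.0453  0.0307 -0.0284]
 [ 0.0534  0.0003 -0.0284]]
clock: 25.42
tool_pos: [0.6255, -0.0093, 0.0452]
eef_rot: [-0.0, 1.0, -0.021, -0.001]
ft_force: [0.0, 0.3, -1.8]
grip_width: 0.741
clock: 25.83
tool_pos: [0.6268, -0.0094, 0.047]
eef_rot: [-0.0, 1.0, -0.021, 0.0]
ft_force: [0.1, -0.2, -2.2]
grip_width: 0.738
xyz cm [ 0.02 -0.01  0.77] turn [-0.   -0.03  0.01] | at [ 0.6268 -0.0094  0.047 ] yaw -2.39 grip 0.738 t 25.83 F [ 0.1 -0.2 -2.2]
```

```bash
python3 -m crank '[{"x":0.05,"y":0,"z":0.2,"ax":0,"ay":0,"az":0},{"x":0.05,"y":0,"z":0.4,"ax":0,"ay":0,"az":0},{"x":0.05,"y":0,"z":0.6,"ax":0,"ay":0,"az":0},{"x":0.05,"y":0,"z":0.7,"ax":0,"ay":0,"az":0},{"x":0.05,"y":0,"z":0.7,"ax":0,"ay":0,"az":0}]'; python3 -m crank '[{"x":0,"y":0,"z":0.02,"ax":0,"ay":0,"az":0},{"x":0,"y":0,"z":0.05,"ax":0,"ay":0,"az":0},{"x":0,"y":0,"z":0.08,"ax":0,"ay":0,"az":0},{"x":0,"y":0,"z":0.1,"ax":0,"ay":0,"az":0},{"x":0,"y":0,"z":0.1,"ax":0,"ay":0,"az":0}]'; python3 -c "
from h import *
to(.627,-.0093,.0393,-2.4)"
```

```text
clock: 26.25
tool_pos: [0.6269, -0.0094, 0.0395]
eef_rot: [-0.0, 1.0, -0.021, -0.0]
ft_force: [0.3, 0.5, -3.4]
grip_width: 0.74
clock: 26.67
tool_pos: [0.6271, -0.0094, 0.0393]
eef_rot: [-0.0, 1.0, -0.021, 0.0]
ft_force: [-2.4, -0.7, 5.1]
grip_width: 0.739
xyz cm [-0.01 -0.01  0.  ] turn [-0.   -0.01  0.01] | at [ 0.6271 -0.0094  0.0393] yaw -2.39 grip 0.739 t 26.67 F [-2.4 -0.7  5.1]
```

Contact. Release, rise, look.

```bash
python3 -m crank '[{"x":0,"y":0,"z":0,"ax":0,"ay":0,"az":0},{"x":0,"y":0,"z":0,"ax":0,"ay":0,"az":0},{"x":0,"y":0,"z":0,"ax":0,"ay":0,"az":0},{"x":0,"y":0,"z":0,"ax":0,"ay":0,"az":0},{"x":0,"y":0,"z":0,"ax":0,"ay":0,"az":0}]' 0; python3 -m crank '[{"x":0,"y":0,"z":-2,"ax":0,"ay":0,"az":0},{"x":0,"y":0,"z":-6,"ax":0,"ay":0,"az":0},{"x":-1,"y":0,"z":-10,"ax":0,"ay":0,"az":0},{"x":-2,"y":0,"z":-14,"ax":0,"ay":0,"az":0},{"x":-3,"y":0,"z":-18,"ax":0,"ay":0,"az":0}]'; python3 -m crank '[{"x":0,"y":0,"z":-3,"ax":0,"ay":0,"az":0},{"x":0,"y":0,"z":-3,"ax":0,"ay":0,"az":0},{"x":0,"y":0,"z":-3,"ax":0,"ay":0,"az":0},{"x":0,"y":0,"z":-3,"ax":0,"ay":0,"az":0},{"x":0,"y":0,"z":-3,"ax":0,"ay":0,"az":0}]'; python3 -c "
from h import *
wshot('w_b3'); zoom('w_b3',220,40,350,220,3,1.5)
to(.414,-.113,.15,-7.8)"
```

```text
clock: 27.08
tool_pos: [0.6272, -0.0094, 0.0386]
eef_rot: [-0.0, 1.0, -0.021, 0.0]
ft_force: [-0.4, -0.6, 0.2]
grip_width: 0.998
clock: 27.5
tool_pos: [0.5965, -0.0081, 0.2203]
eef_rot: [-0.0, 1.0, -0.021, -0.0]
ft_force: [1.0, 0.5, 0.7]
grip_width: 1.001
clock: 27.92
tool_pos: [0.596, -0.0081, 0.2469]
eef_rot: [-0.0, 1.0, -0.021, -0.002]
ft_force: [0.2, 0.7, -0.4]
grip_width: 1.003
xyz cm [-17.71  11.24   9.73] turn [-0.01  0.21  5.41] | at [ 0.596  -0.0081  0.2467] yaw -2.39 grip 0.997 t 27.97 F [ 0.2 -0.1 -1.1]
```

View pics/w_b3.png

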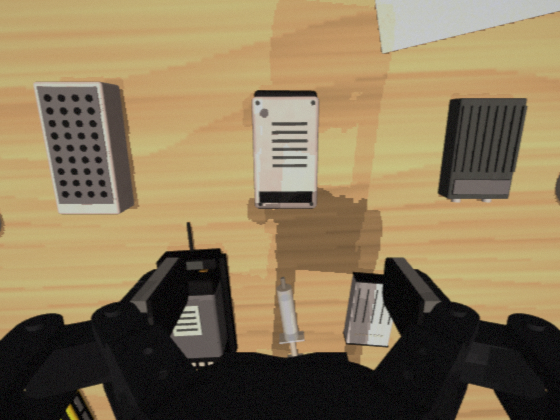

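View pics/w_b3_z.png

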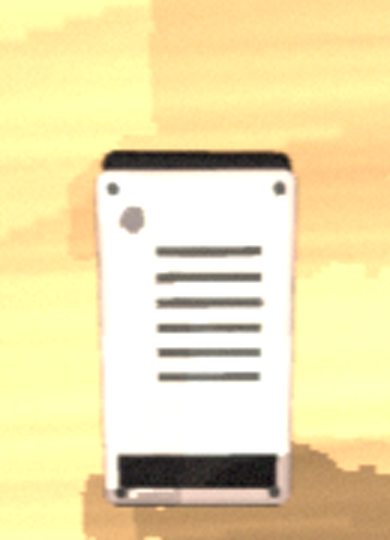

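```bash
python3 - <<'E'
from h import *
s,d=load('w_b3')
print(rect(cast(d,uz([(96,167),(299,167),(290,505),(103,505)],220,40,3),.068,s)), cast(d,uz([(104,155),(291,155)],220,40,3),.04,s).round(4))
E
python3 -m crank '[{"x":-3,"y":2,"z":0,"ax":0,"ay":0,"az":1},{"x":-6,"y":4,"z":1,"ax":0,"ay":0,"az":2},{"x":-9,"y":6,"z":2,"ax":0,"ay":0,"az":3},{"x":-12,"y":8,"z":4,"ax":0,"ay":0,"az":4.5},{"x":-15,"y":10,"z":6,"ax":0,"ay":0,"az":5.4}]'; python3 -m crank '[{"x":-2,"y":1,"z":2,"ax":0,"ay":0,"az":0},{"x":-2.5,"y":1,"z":4,"ax":0,"ay":0,"az":0},{"x":-2.5,"y":1,"z":6,"ax":0,"ay":0,"az":0},{"x":-2.5,"y":1,"z":6,"ax":0,"ay":0,"az":0},{"x":-2.5,"y":1,"z":6,"ax":0,"ay":0,"az":0}]'; python3 -c "
from h import *
wshot('w_t1')
to(.414,-.113,-.002,-7.8)"
```

```text
(array([ 0.6267, -0.01  ]), np.float64(0.0635), np.float64(0.1094), np.float64(177.47107426033276)) [[ 0.6881  0.0188  0.04  ]
 [ 0.6855 -0.0442  0.04  ]]
clock: 28.38
tool_pos: [0.4414, -0.1022, 0.1873]
eef_rot: [-0.0, 0.998, -0.068, -0.0]
ft_force: [-0.1, -1.5, -0.3]
grip_width: 1.0
clock: 28.8
tool_pos: [0.4156, -0.1079, 0.1275]
eef_rot: [-0.001, 0.998, -0.068, -0.002]
ft_force: [0.6, -0.1, 1.3]
grip_width: 1.003
xyz cm [-0.2   0.52 13.04] turn [-0.03  0.09  0.02] | at [ 0.4169 -0.1083  0.1284] yaw -7.78 grip 0.999 t 28.85 F [ 0.2 -0.2 -0.1]
```

View pics/w_t1.png

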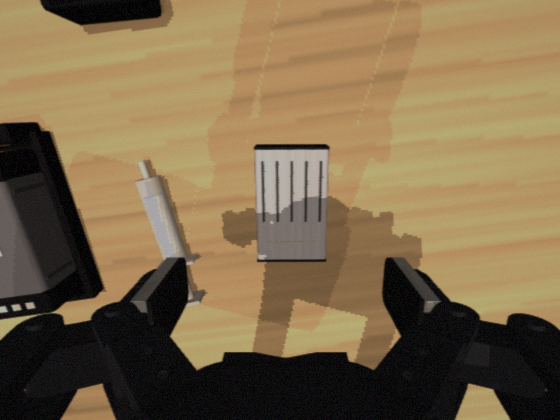

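```bash
python3 - <<'E'
from h import *
s,d=load('w_t1'); R,t=rt(s)
print(rect(cast(d,[(254,145),(329,145),(326,261),(257,261)],.024,s)))
c=np.array([.414,-.113,0])
for z in(0.0,.01,.02): print(z,((cast(d,[(161,180),(187,250),(200,258),(203,298)],z,s)-c)@R)[:,:2].round(4).tolist())
E
```

```text
(array([ 0.4141, -0.113 ]), np.float64(0.0563), np.float64(0.0941), np.float64(172.52411767335923))
0.0 [[0.0159, -0.1094], [-0.0476, -0.0926], [-0.0553, -0.0816], [-0.0959, -0.0816]]
0.01 [[0.0178, -0.1055], [-0.0433, -0.0894], [-0.0508, -0.0787], [-0.0899, -0.0788]]
0.02 [[0.0197, -0.1017], [-0.0391, -0.0862], [-0.0463, -0.0759], [-0.0838, -0.0759]]
```

```bash
python3 -m crank '[{"x":-0.1,"y":0.3,"z":3,"ax":0,"ay":0,"az":0},{"x":-0.2,"y":0.5,"z":6,"ax":0,"ay":0,"az":0},{"x":-0.2,"y":0.5,"z":9,"ax":0,"ay":0,"az":0},{"x":-0.2,"y":0.5,"z":11,"ax":0,"ay":0,"az":0},{"x":-0.2,"y":0.5,"z":11,"ax":0,"ay":0,"az":0}]';python3 -m crank '[{"x":0,"y":0,"z":0.4,"ax":0,"ay":0,"az":0},{"x":0,"y":0,"z":0.8,"ax":0,"ay":0,"az":0},{"x":0,"y":0,"z":1.2,"ax":0,"ay":0,"az":0},{"x":0,"y":0,"z":1.6,"ax":0,"ay":0,"az":0},{"x":0,"y":0,"z":1.6,"ax":0,"ay":0,"az":0}]'; python3 -c "
from h import *
to(.414,-.113,-.001,-7.8)"
```

```text
clock: 29.27
tool_pos: [0.4136, -0.1125, 0.0167]
eef_rot: [-0.001, 0.998, -0.068, -0.002]
ft_force: [0.0, -0.2, 0.3]
grip_width: 1.001
clock: 29.68
tool_pos: [0.4147, -0.1132, 0.0029]
eef_rot: [0.0, 0.998, -0.068, 0.0]
ft_force: [-0.5, -0.9, -0.2]
grip_width: 1.0
xyz cm [-0.07 -0.01  0.39] turn [ 0.01 -0.05  0.02] | at [ 0.4147 -0.1132  0.0029] yaw -7.78 grip 1.0 t 29.68 F [-0.5 -0.9 -0.2]
```

```bash
python3 -m crank '[{"x":-0.1,"y":0,"z":0.2,"ax":0,"ay":0,"az":0},{"x":-0.1,"y":0,"z":0.4,"ax":0,"ay":0,"az":0},{"x":-0.1,"y":0,"z":0.4,"ax":0,"ay":0,"az":0},{"x":-0.1,"y":0,"z":0.4,"ax":0,"ay":0,"az":0},{"x":-0.1,"y":0,"z":0.4,"ax":0,"ay":0,"az":0}]'; python3 -m crank '[{"x":0,"y":0,"z":0,"ax":0,"ay":0,"az":0},{"x":0,"y":0,"z":0,"ax":0,"ay":0,"az":0},{"x":0,"y":0,"z":0,"ax":0,"ay":0,"az":0},{"x":0,"y":0,"z":0,"ax":0,"ay":0,"az":0},{"x":0,"y":0,"z":0,"ax":0,"ay":0,"az":0}]' 1 40;  python3 -m crank '[{"x":0,"y":0,"z":0,"ax":0,"ay":0,"az":0},{"x":0,"y":0,"z":0,"ax":0,"ay":0,"az":0},{"x":0,"y":0,"z":0,"ax":0,"ay":0,"az":0},{"x":0,"y":0,"z":0,"ax":0,"ay":0,"az":0},{"x":0,"y":0,"z":0,"ax":0,"ay":0,"az":0}]' 1 40; python3 -c "
from h import *
wshot('w_t2')
to(.622,-.1175,.13,-2.4)"
```

```text
clock: 30.1
tool_pos: [0.4133, -0.1129, -0.0012]
eef_rot: [-0.0, 0.998, -0.068, 0.0]
ft_force: [0.6, -0.4, 0.5]
grip_width: 1.002
clock: 30.52
tool_pos: [0.4134, -0.113, -0.0011]
eef_rot: [0.0, 0.998, -0.068, 0.0]
ft_force: [-1.4, -0.5, 6.0]
grip_width: 0.651
clock: 30.93
tool_pos: [0.4134, -0.113, -0.0011]
eef_rot: [0.0, 0.998, -0.068, 0.0]
ft_force: [-1.1, -1.0, 5.4]
grip_width: 0.647
xyz cm [ 20.73  -2.38 -13.1 ] turn [ 0.   -0.01 -5.38] | at [ 0.4134 -0.113  -0.0011] yaw -7.78 grip 0.649 t 30.98 F [-0.6 -0.7  5.9]
```

View pics/w_t2.png

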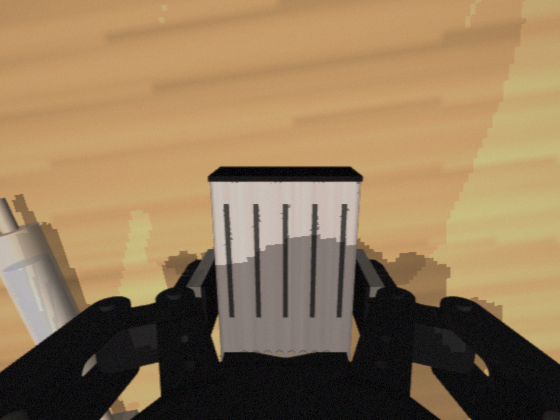

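```bash
python3 -m crank '[{"x":0,"y":0,"z":-1,"ax":0,"ay":0,"az":0},{"x":0,"y":0,"z":-3,"ax":0,"ay":0,"az":0},{"x":0,"y":0,"z":-6,"ax":0,"ay":0,"az":0},{"x":0,"y":0,"z":-9.5,"ax":0,"ay":0,"az":0},{"x":0,"y":0,"z":-13.5,"ax":0,"ay":0,"az":0}]';python3 -m crank '[{"x":3,"y":-0.3,"z":0,"ax":0,"ay":0,"az":-1},{"x":6.5,"y":-0.7,"z":0,"ax":0,"ay":0,"az":-2},{"x":10,"y":-1.1,"z":0,"ax":0,"ay":0,"az":-3},{"x":14,"y":-1.6,"z":0,"ax":0,"ay":0,"az":-4},{"x":17.5,"y":-2,"z":0,"ax":0,"ay":0,"az":-5.4}]'; python3 -c "
from h import *
wshot('w_t3')
to(.622,-.1175,.07,-2.4)"
```

```text
clock: 31.4
tool_pos: [0.4117, -0.1122, 0.134]
eef_rot: [-0.001, 0.998, -0.068, -0.002]
ft_force: [1.1, -0.9, -1.8]
grip_width: 0.643
clock: 31.82
tool_pos: [0.5913, -0.1166, 0.1337]
eef_rot: [-0.0, 1.0, -0.02, 0.0]
ft_force: [-0.2, -0.5, -0.7]
grip_width: 0.649
xyz cm [ 2.17 -0.12  6.45] turn [ 0.07 -0.57  0.16] | at [ 0.5996 -0.1178  0.1343] yaw -2.24 grip 0.645 t 31.87 F [ 9.7 -2.1 -1. ]
```

View pics/w_t3.png

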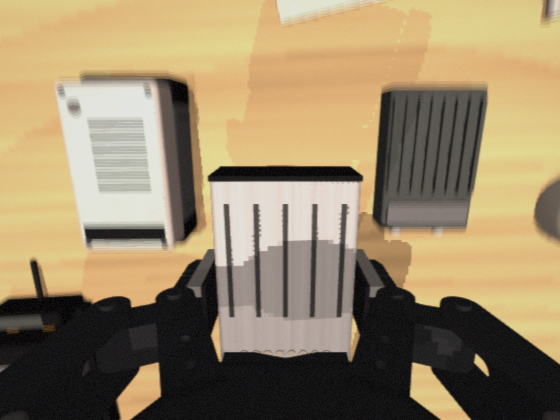

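```bash
python3 -m crank '[{"x":0.5,"y":0,"z":1,"ax":0,"ay":0,"az":0},{"x":1.5,"y":0,"z":2,"ax":0,"ay":0,"az":0},{"x":2.5,"y":-0.1,"z":4,"ax":0,"ay":0,"az":0},{"x":3,"y":-0.1,"z":6,"ax":0,"ay":0,"az":0},{"x":3,"y":-0.1,"z":6.5,"ax":0,"ay":0,"az":0}]';python3 -m crank '[{"x":0,"y":0,"z":0,"ax":0,"ay":0,"az":0},{"x":0,"y":0,"z":0,"ax":0,"ay":0,"az":0},{"x":0,"y":0,"z":0,"ax":0,"ay":0,"az":0},{"x":0,"y":0,"z":0,"ax":0,"ay":0,"az":0},{"x":0,"y":0,"z":0,"ax":0,"ay":0,"az":0}]'; python3 -c "
from h import *
to(.622,-.1175,.01,-2.4)"
```

```text
clock: 32.28
tool_pos: [0.6164, -0.1163, 0.0644]
eef_rot: [-0.001, 1.0, -0.021, -0.003]
ft_force: [-0.5, -0.8, -1.8]
grip_width: 0.646
clock: 32.7
tool_pos: [0.6198, -0.1173, 0.0699]
eef_rot: [0.0, 1.0, -0.021, 0.001]
ft_force: [-0.2, 0.3, -2.1]
grip_width: 0.647
xyz cm [0.21 0.01 5.99] turn [ 0.02 -0.09  0.01] | at [ 0.6198 -0.1173  0.0699] yaw -2.39 grip 0.647 t 32.7 F [-0.2  0.3 -2.1]
```

```bash
python3 -m crank '[{"x":0.1,"y":0,"z":1.5,"ax":0,"ay":0,"az":0},{"x":0.2,"y":0,"z":3,"ax":0,"ay":0,"az":0},{"x":0.2,"y":0,"z":4.5,"ax":0,"ay":0,"az":0},{"x":0.2,"y":0,"z":5.8,"ax":0,"ay":0,"az":0},{"x":0.2,"y":0,"z":6.2,"ax":0,"ay":0,"az":0}]';python3 -m crank '[{"x":0,"y":0,"z":0,"ax":0,"ay":0,"az":0},{"x":0,"y":0,"z":0.2,"ax":0,"ay":0,"az":0},{"x":0,"y":0,"z":0.4,"ax":0,"ay":0,"az":0},{"x":0,"y":0,"z":0.6,"ax":0,"ay":0,"az":0},{"x":0,"y":0,"z":0.6,"ax":0,"ay":0,"az":0}]'; python3 -c "
from h import *
to(.622,-.1175,-.0011,-2.4)"
```

```text
clock: 33.12
tool_pos: [0.6203, -0.1169, 0.0053]
eef_rot: [-0.0, 1.0, -0.021, -0.001]
ft_force: [-0.2, -0.5, -2.0]
grip_width: 0.642
clock: 33.53
tool_pos: [0.6216, -0.1172, 0.0009]
eef_rot: [0.0, 1.0, -0.021, 0.0]
ft_force: [-0.2, 0.5, -0.6]
grip_width: 0.645
xyz cm [0.04 0.03 0.2 ] turn [ 0.   -0.03  0.01] | at [ 0.6216 -0.1172  0.0009] yaw -2.39 grip 0.645 t 33.53 F [-0.2  0.5 -0.6]
```

```bash
python3 -m crank '[{"x":0,"y":0,"z":0.05,"ax":0,"ay":0,"az":0},{"x":0,"y":0,"z":0.1,"ax":0,"ay":0,"az":0},{"x":0,"y":0,"z":0.15,"ax":0,"ay":0,"az":0},{"x":0,"y":0,"z":0.2,"ax":0,"ay":0,"az":0},{"x":0,"y":0,"z":0.2,"ax":0,"ay":0,"az":0}]'
```

```text
clock: 33.95
tool_pos: [0.6215, -0.1172, -0.001]
eef_rot: [0.0, 1.0, -0.021, 0.0]
ft_force: [-0.6, 0.5, 2.0]
grip_width: 0.646
```

```bash
python3 -m crank '[{"x":0,"y":0,"z":0,"ax":0,"ay":0,"az":0},{"x":0,"y":0,"z":0,"ax":0,"ay":0,"az":0},{"x":0,"y":0,"z":0,"ax":0,"ay":0,"az":0},{"x":0,"y":0,"z":0,"ax":0,"ay":0,"az":0},{"x":0,"y":0,"z":0,"ax":0,"ay":0,"az":0}]' 0.12; python3 -m crank '[{"x":0,"y":0,"z":-1,"ax":0,"ay":0,"az":0},{"x":0,"y":0,"z":-4,"ax":0,"ay":0,"az":0},{"x":0,"y":0,"z":-8,"ax":0,"ay":0,"az":0},{"x":-2,"y":0,"z":-12,"ax":0,"ay":0,"az":0},{"x":-4,"y":0,"z":-16,"ax":0,"ay":0,"az":0}]'; python3 -m crank '[{"x":-1,"y":-2,"z":-3,"ax":0,"ay":0,"az":0},{"x":-2,"y":-4,"z":-6,"ax":0,"ay":0,"az":0},{"x":-3,"y":-6,"z":-9,"ax":0,"ay":0,"az":0},{"x":-4,"y":-8,"z":-12,"ax":0,"ay":0,"az":0},{"x":-4,"y":-8,"z":-14,"ax":0,"ay":0,"az":0}]' 0;  python3 -m crank '[{"x":0,"y":0,"z":0,"ax":0,"ay":0,"az":0},{"x":0,"y":0,"z":0,"ax":0,"ay":0,"az":0},{"x":0,"y":0,"z":0,"ax":0,"ay":0,"az":0},{"x":0,"y":0,"z":0,"ax":0,"ay":0,"az":0},{"x":0,"y":0,"z":0,"ax":0,"ay":0,"az":0}]'; python3 -c "
from h import *
wshot('w_f')
for n in('scene',):
    d=manip.get_image(n); cv2.imwrite('pics/f_'+n+'.png',d['img'][:,:,::-1])
to(.622,-.1175,-.0011,-2.4)"
```

```text
clock: 34.37
tool_pos: [0.6215, -0.1171, -0.0013]
eef_rot: [-0.0, 1.0, -0.021, 0.0]
ft_force: [0.1, -0.4, -0.1]
grip_width: 0.88
clock: 34.78
tool_pos: [0.5846, -0.1157, 0.1555]
eef_rot: [0.0, 1.0, -0.021, 0.001]
ft_force: [0.4, 0.6, -0.4]
grip_width: 0.88
clock: 35.2
tool_pos: [0.546, -0.0308, 0.2972]
eef_rot: [-0.001, 1.0, -0.02, 0.001]
ft_force: [0.1, 0.8, -0.3]
grip_width: 1.0
clock: 35.62
tool_pos: [0.5468, -0.0342, 0.2918]
eef_rot: [-0.0, 1.0, -0.021, -0.001]
ft_force: [-0.1, -0.3, 0.1]
grip_width: 0.999
xyz cm [ 7.91  8.01 29.3 ] turn [-0.02  0.13 -0.02] | at [ 0.5471 -0.0343  0.2921] yaw -2.42 grip 1.001 t 35.72 F [-0.6  0.6  0.1]
```

View pics/w_f.png

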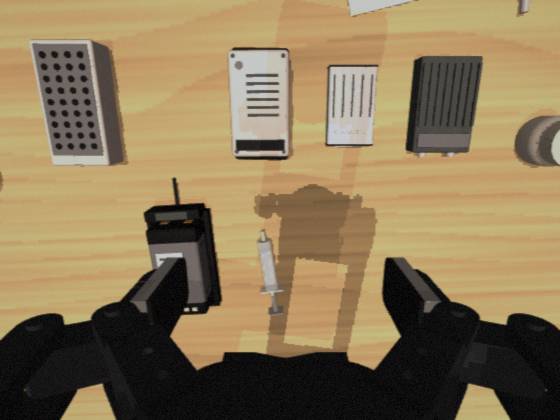

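View pics/f_scene.png

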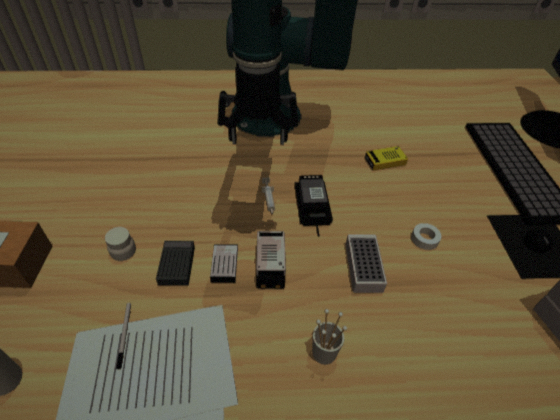

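```bash
python3 - <<'E'
from h import *
s,d=load('w_f')
A=rect(cast(d,[(32,41),(93,41),(110,165),(53,164)],.04,s)); B=rect(cast(d,[(422,57),(481,57),(469,154),(414,154)],.032,s))
T=rect(cast(d,[(328,66),(377,66),(373,147),(327,147)],.024,s)); M=rect(cast(d,[(230,49),(289,49),(287,158),(231,158)],.068,s))
print(A,B,T,M,sep="\n"); print((A[0]+B[0])/2,(M[0]+B[0])/2)
for i in(T,M):
    a=np.radians(-2.4); Ri=np.array([[np.cos(a),-np.sin(a)],[np.sin(a),np.cos(a)]]); print((i[0]-A[0])@Ri)
s,d=load('w_s4')
print(rect(cast(d,uz([(142,195),(368,195),(352,577),(163,577)],200,60,3),.05,s)),rect(cast(d,uz([(123,155),(381,155),(371,567),(140,567)],200,60,3),.016,s)))
E
```

```text
(array([0.6352, 0.2076]), np.float64(0.068), np.float64(0.1361), np.float64(176.81256454410595))
(array([ 0.6153, -0.2279]), np.float64(0.0672), np.float64(0.1094), np.float64(179.02339739403132))
(array([ 0.6196, -0.1174]), np.float64(0.0571), np.float64(0.0933), np.float64(178.8684347698567))
(array([ 0.6252, -0.0102]), np.float64(0.0617), np.float64(0.1117), np.float64(176.1089653095265))
[ 0.62525 -0.01015] [ 0.62025 -0.11905]
[-0.00197673 -0.32536818]
[-0.00087071 -0.21802771]
(array([0.4226, 0.1111]), np.float64(0.0644), np.float64(0.1218), np.float64(1.2978701623688949)) (array([0.4231, 0.112 ]), np.float64(0.0841), np.float64(0.1443), np.float64(1.3716446030366285))
```

All checks are within tolerance, so I'm handing in.

```bash
python3 -c "
from station import manip
print(manip.sign_off())"
```

```text
the job is handed in; nothing more can be done
None
```

I moved all four devices to their places and handed the job in at about 36 s on the robot's clock; signing off gave no verdict.

These are the last camera checks, in the input box's frame unless noted. The last wrist views carry a few millimetres of calibration and corner-picking error.

| Device | Measured | Target | Tolerance |
|---|---|---|---|
| Charged pack | about 1 mm from midway, measured before the amplifier covered it | midway between input box and converter | 15 mm |
| Amplifier | about 1 mm from the pack's centre; its yaw (177.5°) matched the pack's to about 0.5° | on the pack | 10 mm, 0.15 rad |
| Trigger box | x -2 mm, y -325 mm | x 0, y -330 mm | 18 mm |
| Used pack | about 1 mm off the cradle's centre, same yaw | centred in the cradle | 10 mm |

- **Heights:** I did not measure any height by camera. Each placing ended in a contact force at the expected tool height, including the pocket floor at 10 mm for the used pack.
- **Syringe, tape roll and jar:** They look unmoved in the final scene picture, and nothing came near them. I did not measure their positions again.
- **Disagreements:**
  - The first top-camera readings ran about 1.3% small: it put the used pack 6–7 mm from where the wrist camera did, and read 0.435 m between input box and converter instead of 0.44 m. I used the wrist camera instead, whose reading of 0.437 m is also slightly short.
  - The final wrist view showed a few degrees of yaw spread between the input box, converter, amplifier and trigger box, which I put down to coarse corner picking.

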